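# Set up the inspection place: lamp, bare board out, boards into spring holders

## Robot

A 6-joint arm with a two-finger parallel gripper is mounted at the origin on a cart in front of the work surface, level with it; the furniture and walls round the work are solid. World frame = base frame: x ahead of the robot, y to its left, z up, the work surface at z = 0. Lengths are in m, angles in rad, forces in N, time in s.
With the tool pointing down it reaches from about 0.425 to 1.125 m from the base axis. Payload 14.9 kg.
Tool frame: the origin (TCP) lies at the very end of the fingers, on their centre line; the grasp point (between the pads) lies 19 mm behind it; z points along the fingers, y is the direction in which the jaws open and shut (so a half turn about z gives the same grasp; the last joint's range is limited). The gripper opens to 91 mm and grips with 3 to 60 N. Pads are 32 mm wide; open, the fingers measure 118 mm over their backs; the gripper's body (76 mm by 178 mm) begins 60 mm behind the grasp point.
Start: joints at [1.183, 0.379, 1.734, -0, 1.028, -0.033], TCP at [0.243, 0.656, 0.214] pointing down, gripper open.
Joint ranges: [-2.77, 2.77], [-0.74, 2.19], [0, 2.66], [-1.06, 4.2], [0.31, 2.87], [-3.08, 3.08]. Speed limits (rad/s): [1.89, 1.89, 2.39, 3.14, 3.14, 3.14].

## Interface

Orientations are given as a 3x3 rotation matrix whose columns are the frame's x, y, z axes.
In Python, from rig import * gives the robot as it stands. The module is installed in compiled form; this text tells all that it offers.
- The arm moves only by the shell command python3 -m crank 'ROWS' [OPENING]. ROWS is JSON, a list of rows, each an object with "delta_pos": the shift along the tool's x, y, z in mm, a list of three; "turn": the turn, a rotation vector about the tool's x, y, z in degrees, a list of three. In form: [{"delta_pos": [x, y, z], "turn": [wx, wy, wz]}, ...]. A call has 1 to 8 rows; each row shifts and turns the commanded pose from where the row before left it, along the tool's axes as they then stand; what a row does not reach is not made up. A row lasts 1/8 s, in which the tool goes at most 62.5 mm and 10.7 degrees, less where a joint would pass 70% of its speed; a pose out of reach is approached as far as the arm can. A call with a gripper value outside its range is refused whole. OPENING is the opening in per cent of the stroke, from 0 (shut) to 100 (fully open), set as the call begins (- or left out, the last holds). The fingers move at their own pace and stop on an object; the grip force is fixed at half the most. Time passes only in rows, so rows that do not move let the fingers close. It gives the time, the measured TCP pose, the force and the opening at its end, in the units of the state.
- get_state(): the state, without advancing time (a new reading comes with each control period).
- read_camera(name): name is "scene" or "top" or "wrist"; returns a dict with "pixels" (400x640x3 uint8, red, green, blue), "vertical_fov" (degrees; the focal length in pixels is half the picture's height over the tangent of half this angle, whatever the lens; pixels are square), "cx", "cy" (the principal point, pixels), "k1" (the pictures are not rectified: a ray, as slopes to the right and down, at radius r is drawn at 1 + k1 r^2 times it, then the intrinsics apply), "camera_from_world" (4x4, takes a point from world to camera coordinates). Camera axes: x right, y down, z forward; pixel columns grow to the right and rows downward; lengths in m; the calibration is good to about 2 mm. A picture is of the moment at which its call begins. There is no depth.
- sign_off(): hands the job in, once; it reports no verdict.
The state is a dict: "t": time; "qpos": joint angles; "dq": joint speeds; "effort": joint torques, N m; "tcp_pos": TCP position; "orientation": TCP orientation; "force": force on the tool from outside, world axes, zero at the start; "moment": the same for the moment, N m; "finger_gap": opening from 0.0 (shut) to 1.0 (fully open).
Only numpy, scipy, OpenCV 4.12 (cv2) and the standard library are available. Lean on these libraries where they do the work, as an engineer would, in place of code of your own. Each camera call takes 0.05 s, during which the arm holds its last target.

## Task

Get the circuit boards ready for inspection: lift the hand lamp off its stand and set it down upright in the middle of the round rubber pad, take the bare board (no parts on it) out of its spring holder and lay it flat on a clear piece of the bench, standing on its spacers, and clip every circuit board with parts into a spring holder of its own. A board is clipped by pushing one end into the groove of a sprung jaw, lowering the other end clear of the opposite jaw's lip and letting go, so that it slides under both lips and settles level and central between the jaws; it comes out the reverse way. Leave the other things on the bench where they are.

Things in the scene. Friction and masses are not known exactly. Their poses are not given: they have to be found in the camera images.
- board_1: Loose dark green circuit board 80 x 48 mm (its x, y), 4 mm thick, 80 g, on four white 12 mm spacers. Origin: centre of the plane of the spacers' feet; the board lies 12 to 16 mm above it. Spacers (6 mm thick) at x +-18, y +-13 mm. Parts on top within x -26..+27, y +-15 mm, up to 27 mm; the x ends are bare. Grip the long edges (48 mm apart) from above. May be absent.
- board_2: Loose dark green circuit board 80 x 48 mm (its x, y), 4 mm thick, 80 g, on four white 12 mm spacers. Origin: centre of the plane of the spacers' feet; the board lies 12 to 16 mm above it. Spacers (6 mm thick) at x +-18, y +-13 mm. Parts on top within x -26..+27, y +-15 mm, up to 27 mm; the x ends are bare. Grip the long edges (48 mm apart) from above. May be absent.
- board_3: Loose dark green circuit board 80 x 48 mm (its x, y), 4 mm thick, 80 g, on four white 12 mm spacers. Origin: centre of the plane of the spacers' feet; the board lies 12 to 16 mm above it. Spacers (6 mm thick) at x +-18, y +-13 mm. Parts on top within x -26..+27, y +-15 mm, up to 27 mm; the x ends are bare. Grip the long edges (48 mm apart) from above. May be absent.
- holder_1: Spring board holder 1, fixed: steel base 142 x 58 x 6 mm on the bench, two aluminium jaws facing each other along x, 44 mm wide in y, and a fixed end block behind each (x +-62..70 mm, top 35 mm up). Origin: centre of its underside, midway between the jaws; x from near jaw (robot side) to far jaw, z up. Any board fits any holder, either end first, loaded from either jaw.
- seat_1 (a point): Point midway between the jaws of holder 1, 32 mm above the bench, level with the ledges that carry a clipped board's underside (the board's own origin is then 12 mm below this point). Axes as the holder. The board, 80 mm long along x, then presses each jaw back 1 mm. Lips: underside 7.5 mm, top 11.5 mm above this level.
- far_jaw_1 (a joint): How far the far jaw of holder 1 is pushed back (in the holder's +x direction), m: 0 at rest, 0.014 at its stop. A spring drives it inwards: 1.5 N plus 0.25 N per mm. Ledge, groove and lip slide together; at 0 the back of the groove is at x = +39 mm from the middle, the lip reaches in to +33 mm, the ledge to +26 mm.
- near_jaw_1 (a joint): How far the near jaw of holder 1 is pushed back (in the holder's -x direction), m: 0 at rest, 0.014 at its stop. A spring drives it inwards: 1.5 N plus 0.25 N per mm. Ledge, groove and lip slide together; at 0 the back of the groove is at x = -39 mm from the middle, the lip reaches in to -33 mm, the ledge to -26 mm.
- holder_2: Spring board holder 2, fixed: steel base 142 x 58 x 6 mm on the bench, two aluminium jaws facing each other along x, 44 mm wide in y, and a fixed end block behind each (x +-62..70 mm, top 35 mm up). Origin: centre of its underside, midway between the jaws; x from near jaw (robot side) to far jaw, z up. Any board fits any holder, either end first, loaded from either jaw.
- seat_2 (a point): Point midway between the jaws of holder 2, 32 mm above the bench, level with the ledges that carry a clipped board's underside (the board's own origin is then 12 mm below this point). Axes as the holder. The board, 80 mm long along x, then presses each jaw back 1 mm. Lips: underside 7.5 mm, top 11.5 mm above this level.
- far_jaw_2 (a joint): How far the far jaw of holder 2 is pushed back (in the holder's +x direction), m: 0 at rest, 0.014 at its stop. A spring drives it inwards: 1.5 N plus 0.25 N per mm. Ledge, groove and lip slide together; at 0 the back of the groove is at x = +39 mm from the middle, the lip reaches in to +33 mm, the ledge to +26 mm.
- near_jaw_2 (a joint): How far the near jaw of holder 2 is pushed back (in the holder's -x direction), m: 0 at rest, 0.014 at its stop. A spring drives it inwards: 1.5 N plus 0.25 N per mm. Ledge, groove and lip slide together; at 0 the back of the groove is at x = -39 mm from the middle, the lip reaches in to -33 mm, the ledge to -26 mm.
- holder_3: Spring board holder 3, fixed: steel base 142 x 58 x 6 mm on the bench, two aluminium jaws facing each other along x, 44 mm wide in y, and a fixed end block behind each (x +-62..70 mm, top 35 mm up). Origin: centre of its underside, midway between the jaws; x from near jaw (robot side) to far jaw, z up. Any board fits any holder, either end first, loaded from either jaw.
- seat_3 (a point): Point midway between the jaws of holder 3, 32 mm above the bench, level with the ledges that carry a clipped board's underside (the board's own origin is then 12 mm below this point). Axes as the holder. The board, 80 mm long along x, then presses each jaw back 1 mm. Lips: underside 7.5 mm, top 11.5 mm above this level.
- far_jaw_3 (a joint): How far the far jaw of holder 3 is pushed back (in the holder's +x direction), m: 0 at rest, 0.014 at its stop. A spring drives it inwards: 1.5 N plus 0.25 N per mm. Ledge, groove and lip slide together; at 0 the back of the groove is at x = +39 mm from the middle, the lip reaches in to +33 mm, the ledge to +26 mm.
- near_jaw_3 (a joint): How far the near jaw of holder 3 is pushed back (in the holder's -x direction), m: 0 at rest, 0.014 at its stop. A spring drives it inwards: 1.5 N plus 0.25 N per mm. Ledge, groove and lip slide together; at 0 the back of the groove is at x = -39 mm from the middle, the lip reaches in to -33 mm, the ledge to -26 mm.
- blank: Loose bare board, same outline and spacers as the others (80 x 48 x 4 mm on 12 mm spacers, same origin and axes) but with no parts on it, 60 g. It starts clipped in one of the holders.
- lamp: Grey hand lamp, 350 g, round base 60 mm across, 74 mm high, with a fixed carrying handle over it: a black straight bar along the lamp's y, 14 mm wide (x), 12 mm high, centred 118 mm above the origin; free grip length 44 mm between two posts; 38 mm free below the bar. Origin: centre of the underside.
- stand: Fixed round black charging stand, 108 mm across, flat top 22 mm above its origin (centre of its underside, on the bench); the lamp starts on it.
- pad: Fixed round black rubber pad, 100 mm across, 3 mm thick, flat on the bench. Origin: centre of its underside.
- screw_tin: Round metal tin of screws, 60 mm across, 20 mm high; a bystander to leave alone. Origin: centre of the underside.
- tape: Roll of amber tape lying flat, 70 mm across, 16 mm high; a bystander to leave alone. Origin: centre of the underside.
- tip_cleaner: Round black tip cleaner, 58 mm across, 37 mm high; a bystander to leave alone. Origin: centre of the underside.
Things that resemble listed ones, but are neither listed nor needed, are in the scene too. What is shaped like the board_3 but red is not meant.

How it is judged:
At the end, for the whole second after the job is handed in: Each board with parts is in its own holder: level (0.07 rad), on the ledges (within 3 mm), under both lips (within 5 mm of mid x, 10 mm of mid y, 0.12 rad). The bare board lies level on the bench (origin under 5 mm up). The lamp is upright on the pad, within 20 mm of its centre. All still (((x of board_1 in the frame of seat_1 between -0.005 and 0.005 m and y of board_1 in the frame of seat_1 between -0.01 and 0.01 m and z of board_1 in the frame of seat_1 between -0.015 and -0.009 m and angle between the x axis of board_1 and the x axis of seat_1, either way round below 0.12 rad) or (x of board_1 in the frame of seat_2 between -0.005 and 0.005 m and y of board_1 in the frame of seat_2 between -0.01 and 0.01 m and z of board_1 in the frame of seat_2 between -0.015 and -0.009 m and angle between the x axis of board_1 and the x axis of seat_2, either way round below 0.12 rad) or (x of board_1 in the frame of seat_3 between -0.005 and 0.005 m and y of board_1 in the frame of seat_3 between -0.01 and 0.01 m and z of board_1 in the frame of seat_3 between -0.015 and -0.009 m and angle between the x axis of board_1 and the x axis of seat_3, either way round below 0.12 rad)) and angle between each of board_1, board_2, board_3, blank's own z axis and vertical below 0.07 rad and linear speed of each of board_1, board_2, board_3, blank, lamp below 0.02 m/s and ((x of board_2 in the frame of seat_1 between -0.005 and 0.005 m and y of board_2 in the frame of seat_1 between -0.01 and 0.01 m and z of board_2 in the frame of seat_1 between -0.015 and -0.009 m and angle between the x axis of board_2 and the x axis of seat_1, either way round below 0.12 rad) or (x of board_2 in the frame of seat_2 between -0.005 and 0.005 m and y of board_2 in the frame of seat_2 between -0.01 and 0.01 m and z of board_2 in the frame of seat_2 between -0.015 and -0.009 m and angle between the x axis of board_2 and the x axis of seat_2, either way round below 0.12 rad) or (x of board_2 in the frame of seat_3 between -0.005 and 0.005 m and y of board_2 in the frame of seat_3 between -0.01 and 0.01 m and z of board_2 in the frame of seat_3 between -0.015 and -0.009 m and angle between the x axis of board_2 and the x axis of seat_3, either way round below 0.12 rad)) and ((x of board_3 in the frame of seat_1 between -0.005 and 0.005 m and y of board_3 in the frame of seat_1 between -0.01 and 0.01 m and z of board_3 in the frame of seat_1 between -0.015 and -0.009 m and angle between the x axis of board_3 and the x axis of seat_1, either way round below 0.12 rad) or (x of board_3 in the frame of seat_2 between -0.005 and 0.005 m and y of board_3 in the frame of seat_2 between -0.01 and 0.01 m and z of board_3 in the frame of seat_2 between -0.015 and -0.009 m and angle between the x axis of board_3 and the x axis of seat_2, either way round below 0.12 rad) or (x of board_3 in the frame of seat_3 between -0.005 and 0.005 m and y of board_3 in the frame of seat_3 between -0.01 and 0.01 m and z of board_3 in the frame of seat_3 between -0.015 and -0.009 m and angle between the x axis of board_3 and the x axis of seat_3, either way round below 0.12 rad)) and height (world z) of blank below 0.005 m and horizontal distance between lamp and pad below 0.02 m and z of lamp in the frame of pad below 0.008 m and angle between lamp's own z axis and vertical below 0.08 rad); the robot touches nothing.
It fails at once if the tin of screws is moved more than 30 mm (distance of screw_tin from where it was at the start of the episode above 0.03 m).
It fails at once if the roll of tape is moved more than 30 mm (distance of tape from where it was at the start of the episode above 0.03 m).
It fails at once if the tip cleaner is moved more than 30 mm (distance of tip_cleaner from where it was at the start of the episode above 0.03 m).
Of board_1, board_2, board_3 only 2 to 3 are there at a start; the rules pass over those that are not, and their reading is None.
At some moment in a run one of lamp, blank, board_1, board_2, board_3 may be knocked a few centimetres aside while the robot is not near it.
Once in a run the grip may slacken for a moment while it holds something.
It also fails if it takes over 210 s, if anything falls off the work surface, if the arm or the gripper's body presses on something with over 40 N, if the wrist force passes 120 N, or if a joint passes its speed limit or range.

## Working session

There is one attempt and no reset: what is moved stays moved. The work goes in short steps, Python scripts to look and compute and a shell command to move; the robot and the scene stay as the last step left them, time stands still between calls to the robot, and variables do not carry over. Pictures are saved under pics/ and viewed, and the job is handed in when it is done.

```bash
ls; mkdir -p pics
python3 - <<'E'
from rig import *
import cv2
print(get_state())
for n in ["scene","top","wrist"]:
    c=read_camera(n); cv2.imwrite(f"pics/{n}0.png",c["pixels"][:,:,::-1])
    print(n,c["vertical_fov"],c["cx"],c["cy"],c["k1"],c["camera_from_world"].round(4).tolist() if hasattr(c["camera_from_world"],'round') else c["camera_from_world"])
E
```

```text
pics
{'t': 0.0, 'qpos': array([ 1.18270745e+00,  3.79408979e-01,  1.73477064e+00,  5.68347168e-06,
        1.02851524e+00, -3.33117770e-02]), 'dq': array([ 3.57091443e-04,  2.82991573e-04, -1.66032020e-04, -7.02890152e-05,
       -8.35811356e-04,  2.61258597e-04]), 'effort': array([-2.45003510e-03, -7.63739848e+01, -4.34357929e+01,  6.50173402e-02,
        4.25500295e-02, -8.40999223e-05]), 'tcp_pos': array([0.24302891, 0.65603577, 0.21329299]), 'orientation': array([[-9.37722916e-01,  3.47383874e-01, -4.21602874e-04],
       [ 3.47384127e-01,  9.37722364e-01, -1.01839687e-03],
       [ 4.15717919e-05, -1.10143223e-03, -9.99999393e-01]]), 'force': array([ 0.15838223,  0.64281034, -0.37810454]), 'moment': array([-0.00258212, -0.00675577, -0.01627619]), 'finger_gap': 0.9993728206039989}
scene 52.0817930146238 320.85817267624844 205.75260523021268 -0.027804465162797696 [[0.8203, -0.5719, -0.0108, -0.6384], [-0.447, -0.6291, -0.6359, 0.1129], [0.3568, 0.5265, -0.7717, 1.0918], [0.0, 0.0, 0.0, 1.0]]
top 45.00304034116006 312.88467932297675 197.4624852036353 -0.062296119468180824 [[-0.0198, -0.9996, 0.0189, -0.293], [-0.9975, 0.0185, -0.0683, 0.564], [0.0679, -0.0202, -0.9975, 1.2967], [0.0, 0.0, 0.0, 1.0]]
wrist 68.04990996040078 315.81375036895275 200.22915459516494 -0.031321282641740396 [[0.3476, 0.9376, -0.0013, -0.6991], [0.9047, -0.335, 0.2632, -0.0291], [0.2464, -0.0927, -0.9647, 0.391], [0.0, 0.0, 0.0, 1.0]]
```

View pics/top0.png

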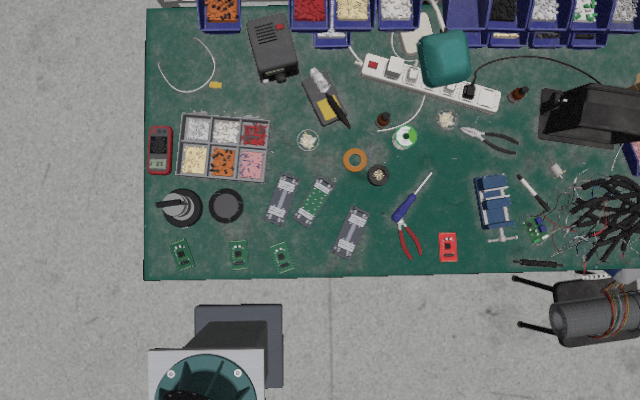

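View pics/scene0.png

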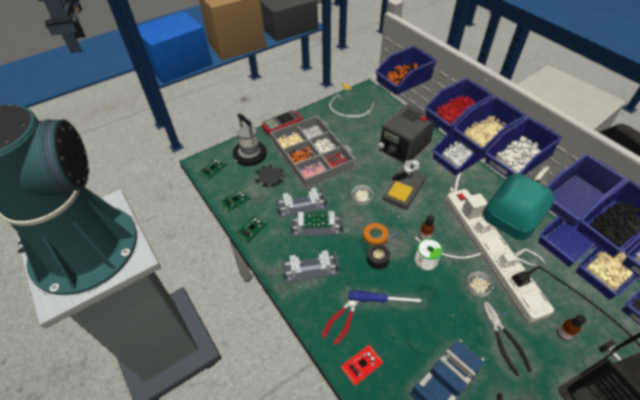

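View pics/wrist0.png

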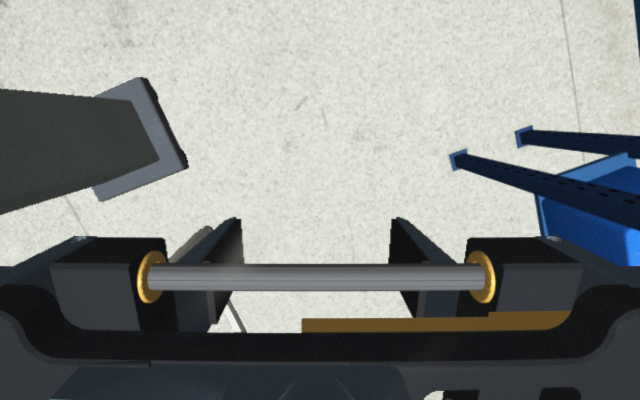

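```bash
cat > h.py <<'E'
from rig import *
import numpy as np, cv2
def cam(n): return read_camera(n)
def K(c):
    f=200/np.tan(np.radians(c["vertical_fov"])/2); return f
def proj(c,P):
    P=np.atleast_2d(P); T=np.array(c["camera_from_world"]); q=P@T[:3,:3].T+T[:3,3]
    s=q[:,:2]/q[:,2:]; r2=(s**2).sum(1,keepdims=True)
    return s*(1+c["k1"]*r2)*K(c)+[c["cx"],c["cy"]]
def unproj(c,uv,z):
    uv=np.atleast_2d(uv).astype(float); d=(uv-[c["cx"],c["cy"]])/K(c); s=d.copy()
    for _ in range(30): s=d/(1+c["k1"]*(s**2).sum(1,keepdims=True))
    T=np.array(c["camera_from_world"]); R=T[:3,:3]; o=-R.T@T[:3,3]
    D=np.c_[s,np.ones(len(s))]@R
    return o+D*((z-o[2])/D[:,2])[:,None]
def save(c,name,box=None,k=1):
    im=c["pixels"][:,:,::-1]
    if box is not None:
        x0,y0,x1,y1=box; im=im[y0:y1,x0:x1]
    if k!=1: im=cv2.resize(im,None,fx=k,fy=k,interpolation=cv2.INTER_CUBIC)
    cv2.imwrite(f"pics/{name}.png",im)
E
python3 - <<'E'
from h import *
c=cam("top"); save(c,"top1",(145,160,385,280),3.3)
save(c,"top2",(440,160,640,280),3)
import pickle; pickle.dump(c,open("top.pkl","wb"))
c=cam("scene"); save(c,"scene1",(180,90,420,300),3.3)
E
```

```text
(no output)
```

View pics/top1.png

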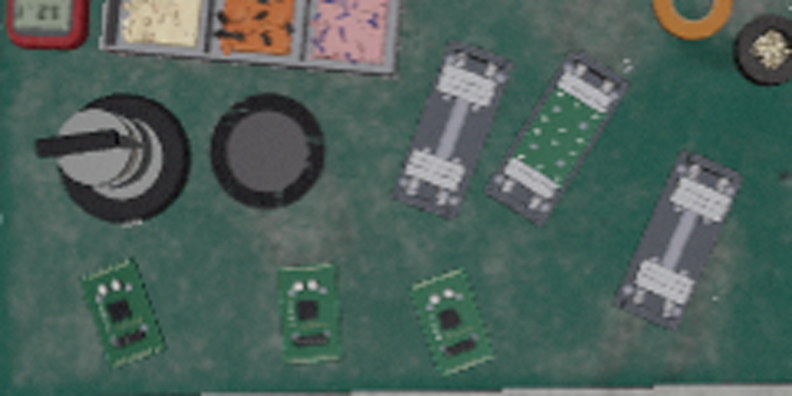

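View pics/top2.png

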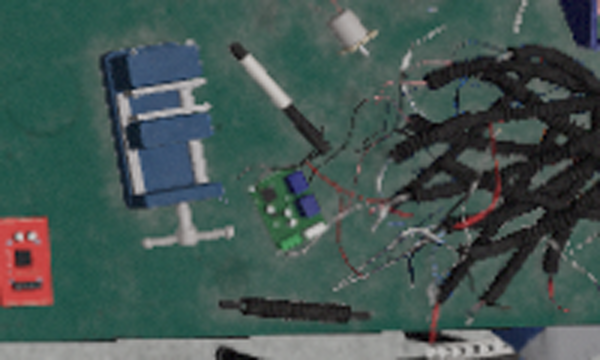

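View pics/scene1.png

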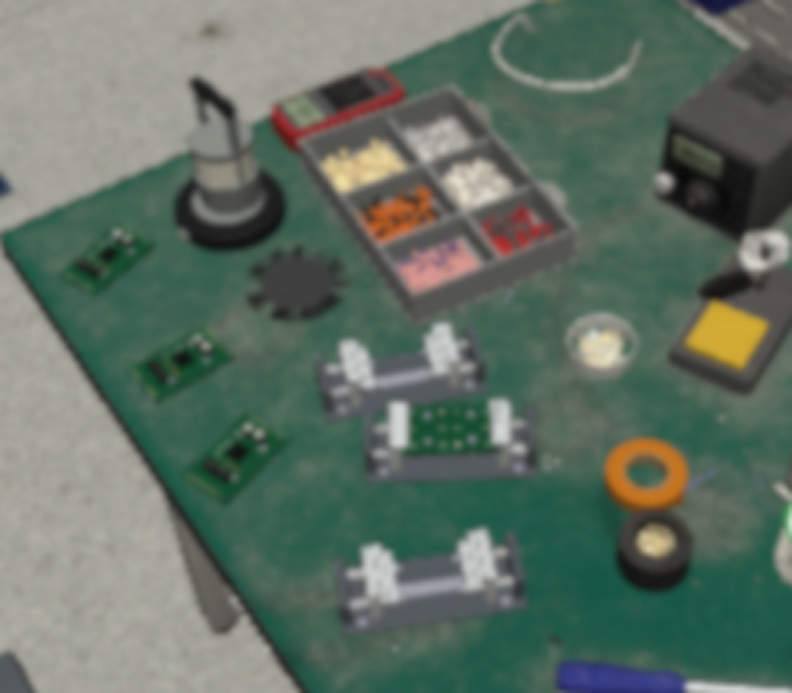

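Run:
```python
from h import *
import pickle; c=pickle.load(open("top.pkl","rb"))
def U(p,z): return unproj(c,np.array(p)/3.3+[145,160],z)
S={"A":([(82,277),(130,260),(163,350),(115,367)],.016),"M":([(279,268),(335,264),(341,360),(285,362)],.016),"R":([(412,285),(463,269),(494,357),(447,375)],.016),
"H1":([(453,42),(512,60),(453,217),(394,195)],.006),"H2":([(575,50),(632,75),(546,224),(487,196)],.006),"H3":([(684,150),(742,180),(673,328),(615,305)],.006)}
for k,(p,z) in S.items():
    P=U(p,z); m=P.mean(0); d=(P[0]+P[1]-P[2]-P[3])[:2]; print(k,m.round(4),"ang deg",np.degrees(np.arctan2(d[1],d[0])).round(1), "len",(np.linalg.norm(d)/2).round(4),"wid",(np.linalg.norm(P[0]-P[1])+np.linalg.norm(P[3]-P[2]))/2)
print("bar",U([(36,148),(118,135)],.118)); print("stand",U([(126,158)],.022),"pad",U([(268,151)],.003)); print("tin, tape",U([(769,48),(692,5)],.02))
```

```text
A [0.4084 0.0553 0.016 ] ang deg 19.9 len 0.0792 wid 0.0420140218246942
M [ 0.4056 -0.0996  0.016 ] ang deg 3.0 len 0.0782 wid 0.04623128042555083
R [ 0.3968 -0.2182  0.016 ] ang deg 19.4 len 0.0781 wid 0.0427033244992991
H1 [ 0.5571 -0.2195  0.006 ] ang deg -21.7 len 0.1389 wid 0.05219754427861033
H2 [ 0.5489 -0.309   0.006 ] ang deg -31.6 len 0.1437 wid 0.0534095132544536
H3 [ 0.4596 -0.4063  0.006 ] ang deg -25.9 len 0.1391 wid 0.053361503721951684
bar [[0.5403887  0.09581461 0.118     ]
 [0.54921448 0.03258116 0.118     ]]
stand [[0.53638777 0.05036278 0.022     ]] pad [[ 0.54104583 -0.0641483   0.003     ]]
tin, tape [[ 0.61836457 -0.48454627  0.02      ]
 [ 0.65557871 -0.42103072  0.02      ]]
```

```bash
cat >> h.py <<'E'
def plan(pos,ydeg=None,R=None,n=None):
    """print rows from measured pose to target: tool z down, tool y at world angle ydeg"""
    from scipy.spatial.transform import Rotation as Ro
    s=get_state(); R0=s["orientation"]; 
    if R is None:
        a=np.radians(ydeg); y=np.array([np.cos(a),np.sin(a),0]); z=np.array([0,0,-1.]); R=np.c_[np.cross(y,z),y,z]
    d=R0.T@(np.array(pos)-s["tcp_pos"])*1000; w=Ro.from_matrix(R0.T@R).as_rotvec(degrees=True)
    print("t",s["t"],"tcp",s["tcp_pos"].round(4),"total delta (tool)",d.round(1),"turn",w.round(1), "gap",round(s["finger_gap"],3),"F",s["force"].round(1))
    return d,w
def Rt(ydeg,tilt=0):
    "tool frame, tilt deg about tool y"
    from scipy.spatial.transform import Rotation as Ro
    a=np.radians(ydeg); y=np.array([np.cos(a),np.sin(a),0]); z=np.array([0,0,-1.]); R=np.c_[np.cross(y,z),y,z]
    return R@Ro.from_rotvec([0,tilt,0],degrees=True).as_matrix()
E
python3 - <<'E'
from h import *
c=cam("wrist"); s=get_state(); T=np.array(c["camera_from_world"]); o=-T[:3,:3].T@T[:3,3]
print("cam in tool",s["orientation"].T@(o-s["tcp_pos"]), proj(c,s["tcp_pos"]))
print(proj(c,s["tcp_pos"]+[0,0,-.2]))
plan([.545,.064,.20],7.9)
c=cam("scene"); save(c,"lamp",(210,100,280,180),8)
c=cam("top"); save(c,"lampt",(150,175,220,235),10)
E
```

```text
cam in tool [ 0.07464952 -0.00017438 -0.17052195] [[316.25148651 243.83873084]]
[[316.16193596 180.18566835]]
t 0.3 tcp [0.2431 0.6563 0.2137] total delta (tool) [-488.8 -450.5   13.9] turn [-0.   0.  61.8] gap 0.999 F [-0.9 -0.2  0.3]
```

View pics/lamp.png

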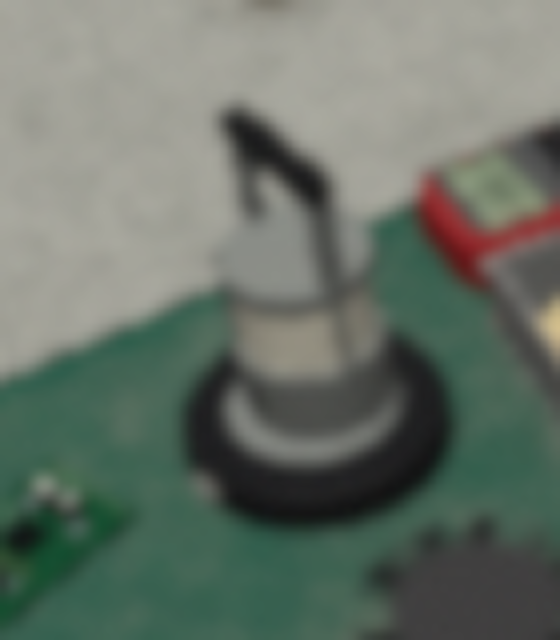

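View pics/lampt.png

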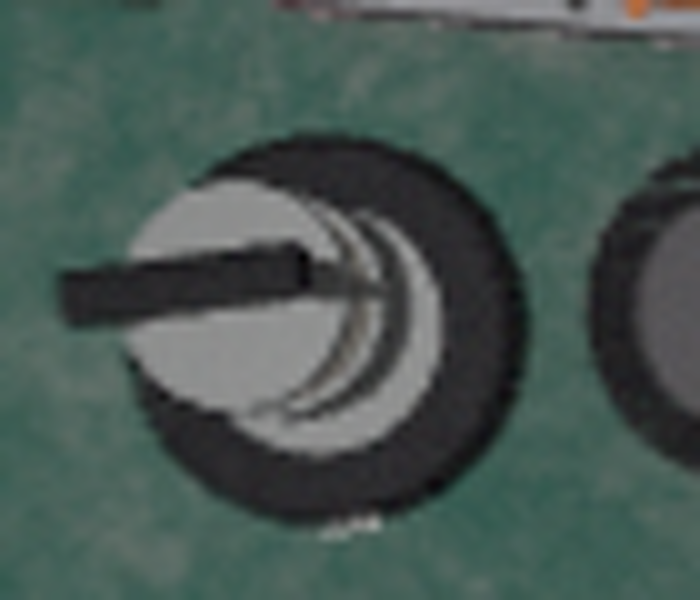

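Run:
```python
from h import *
c=cam("top")
b=unproj(c,np.array([(60,298),(305,268)])/10+[150,175],.143); d=b[0]-b[1]; print("bar",b,b.mean(0),np.degrees(np.arctan2(d[1],d[0])))
print("lamp head", unproj(c,np.array([(236,296)])/10+[150,175],.096),"stand",unproj(c,np.array([(328,328)])/10+[150,175],.022))
p=b.mean(0); plan([p[0],p[1],.19],7)
```

```text
bar [[0.53903669 0.08794075 0.143     ]
 [0.54536545 0.02687461 0.143     ]] [0.54220107 0.05740768 0.143     ] 95.9168864641632
lamp head [[0.54148524 0.0566974  0.096     ]] stand [[0.53662182 0.05140742 0.022     ]]
t 0.45 tcp [0.2432 0.6564 0.2139] total delta (tool) [-488.5 -457.8   24. ] turn [-0.   0.  62.7] gap 1.002 F [ 0.3 -0.5  0. ]
```

```bash
python3 -m crank '[{"delta_pos":[-40,-37,0],"turn":[0,0,0]},{"delta_pos":[-40,-37,0],"turn":[0,0,0]},{"delta_pos":[-40,-37,0],"turn":[0,0,0]},{"delta_pos":[-40,-37,0],"turn":[0,0,0]},{"delta_pos":[-40,-37,0],"turn":[0,0,0]},{"delta_pos":[-40,-37,0],"turn":[0,0,0]},{"delta_pos":[-40,-37,0],"turn":[0,0,0]},{"delta_pos":[-40,-37,0],"turn":[0,0,0]}]' 100
python3 -c "
from h import *
plan([.5422,.0574,.20],5.9)"
```

```text
t: 1.45
tcp_pos: [0.4411, 0.2661, 0.2142]
orientation: [[-0.938, 0.347, 0.001], [0.347, 0.938, 0.0], [-0.0, 0.001, -1.0]]
force: [-0.5, 0.2, 0.4]
finger_gap: 1.001
t 1.45 tcp [0.4411 0.2661 0.2142] total delta (tool) [-167.3 -160.6   14.2] turn [ 0.   0.  63.8] gap 1.001 F [-0.5  0.2  0.4]
```

```bash
python3 -m crank '[{"delta_pos":[-42,-40,0],"turn":[0,0,0]},{"delta_pos":[-42,-40,0],"turn":[0,0,0]},{"delta_pos":[-42,-40,0],"turn":[0,0,0]},{"delta_pos":[-41,-40,0],"turn":[0,0,0]},{"delta_pos":[0,0,0],"turn":[0,0,10.6]},{"delta_pos":[0,0,0],"turn":[0,0,10.6]},{"delta_pos":[0,0,0],"turn":[0,0,10.6]},{"delta_pos":[0,0,0],"turn":[0,0,10.6]}]'
python3 -m crank '[{"delta_pos":[0,0,0],"turn":[0,0,10.6]},{"delta_pos":[0,0,0],"turn":[0,0,10.6]}]'
python3 -c "
from h import *
plan([.5422,.0574,.20],5.9)
c=cam('wrist'); save(c,'w1'); print(proj(c,[[.539,.0879,.146],[.5454,.0269,.146]]))"
```

```text
t: 2.45
tcp_pos: [0.5415, 0.0596, 0.214]
orientation: [[-0.453, 0.892, 0.0], [0.892, 0.453, 0.0], [-0.0, 0.0, -1.0]]
force: [0.3, 0.8, 0.0]
finger_gap: 1.002
t: 2.7
tcp_pos: [0.5415, 0.0596, 0.214]
orientation: [[-0.1, 0.995, 0.0], [0.995, 0.1, -0.0], [-0.0, 0.0, -1.0]]
force: [0.6, -0.6, 0.7]
finger_gap: 1.0
t 2.7 tcp [0.5415 0.0596 0.214 ] total delta (tool) [-2.3  0.5 14. ] turn [ 0.   0.  -0.2] gap 1.0 F [ 0.6 -0.6  0.7]
[[316.80716993 177.48855067]
 [317.08944989 246.66889067]]
```

View pics/w1.png

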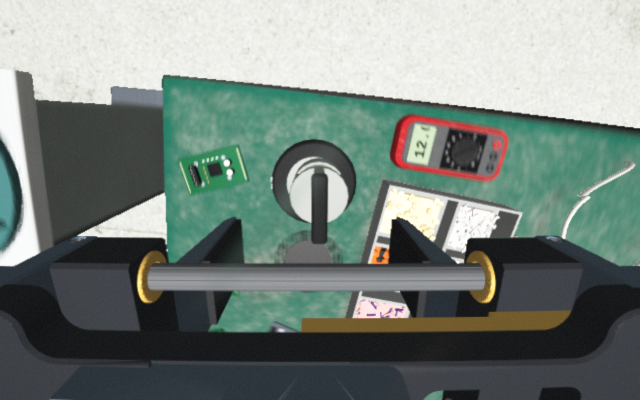

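```bash
python3 -c "
from h import *
c=cam('wrist'); save(c,'w1b',(260,130,400,260),5)
b=unproj(c,[[320,172],[319.5,243]],.146);print(b,b.mean(0))
"
```

```text
[[0.54147237 0.09268593 0.146     ]
 [0.54688057 0.03050879 0.146     ]] [0.54417647 0.06159736 0.146     ]
```

View pics/w1b.png

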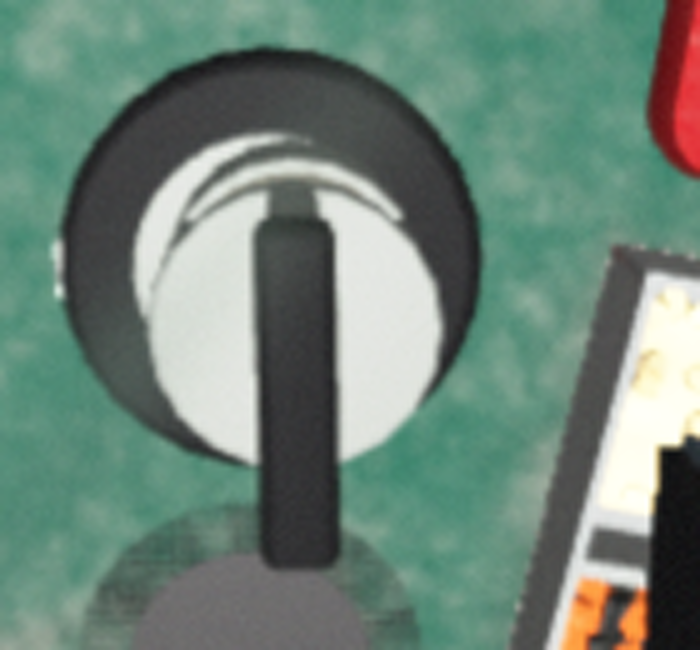

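```bash
python3 -m crank '[{"delta_pos":[1,2.5,45],"turn":[0,0,0]},{"delta_pos":[0,0,45],"turn":[0,0,0]},{"delta_pos":[0,0,3],"turn":[0,0,0]},{"delta_pos":[0,0,0],"turn":[0,0,0]}]'
python3 -m crank '[{"delta_pos":[0,0,0],"turn":[0,0,0]},{"delta_pos":[0,0,0],"turn":[0,0,0]},{"delta_pos":[0,0,0],"turn":[0,0,0]},{"delta_pos":[0,0,0],"turn":[0,0,0]},{"delta_pos":[0,0,0],"turn":[0,0,0]},{"delta_pos":[0,0,0],"turn":[0,0,0]}]' 0
python3 -m crank '[{"delta_pos":[0,0,-20],"turn":[0,0,0]},{"delta_pos":[0,0,-20],"turn":[0,0,0]},{"delta_pos":[0,0,0],"turn":[0,0,0]}]' 0
python3 -c "
from h import *
c=cam('wrist'); save(c,'w2')
c=cam('top'); save(c,'t2',(150,170,350,270),4)"
```

```text
t: 3.3
tcp_pos: [0.5445, 0.0609, 0.122]
orientation: [[-0.108, 0.994, 0.001], [0.994, 0.108, 0.0], [-0.0, 0.001, -1.0]]
force: [0.3, 0.0, -0.4]
finger_gap: 0.996
t: 4.05
tcp_pos: [0.5438, 0.0609, 0.1209]
orientation: [[-0.106, 0.994, -0.0], [0.994, 0.106, -0.0], [0.0, -0.0, -1.0]]
force: [-0.8, 1.0, -0.6]
finger_gap: 0.373
t: 4.42
tcp_pos: [0.5446, 0.0609, 0.162]
orientation: [[-0.106, 0.994, 0.002], [0.994, 0.106, 0.0], [-0.0, 0.002, -1.0]]
force: [0.3, -0.2, -0.2]
finger_gap: 0.047
```

View pics/w2.png

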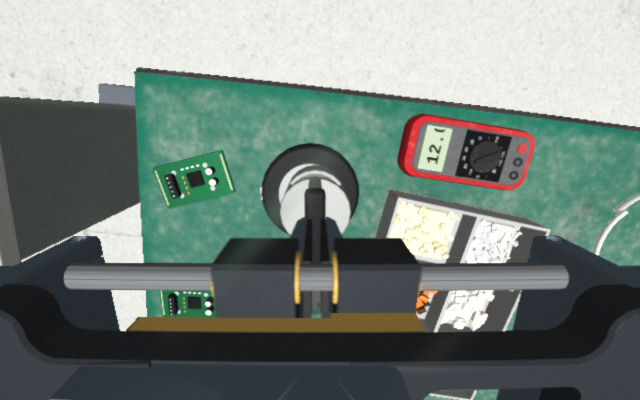

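```bash
python3 -m crank '[{"delta_pos":[0,0,0],"turn":[0,0,0]},{"delta_pos":[0,0,0],"turn":[0,0,0]},{"delta_pos":[0,0,0],"turn":[0,0,0]},{"delta_pos":[0,0,0],"turn":[0,0,0]}]' 50
python3 -c "
from h import *
c=cam('wrist'); save(c,'w3',(240,130,400,290),4)"
```

```text
t: 5.03
tcp_pos: [0.5438, 0.0609, 0.1608]
orientation: [[-0.106, 0.994, -0.0], [0.994, 0.106, -0.0], [0.0, -0.0, -1.0]]
force: [0.0, 0.5, -0.3]
finger_gap: 0.408
```

View pics/w3.png

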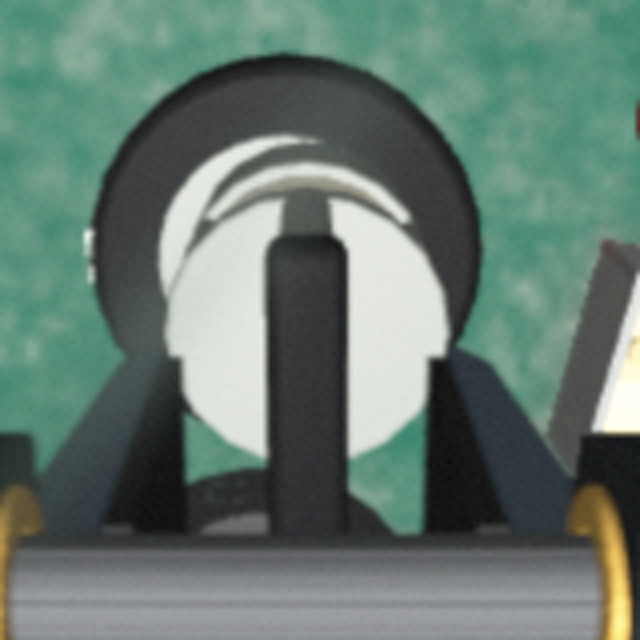

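Lamp is upright, unmoved, with the bar centred between the fingers.

```bash
python3 -m crank '[{"delta_pos":[0,0,20],"turn":[0,0,0]},{"delta_pos":[0,0,20],"turn":[0,0,0]}]' 50
python3 -m crank '[{"delta_pos":[0,0,0],"turn":[0,0,0]},{"delta_pos":[0,0,0],"turn":[0,0,0]},{"delta_pos":[0,0,0],"turn":[0,0,0]},{"delta_pos":[0,0,0],"turn":[0,0,0]},{"delta_pos":[0,0,0],"turn":[0,0,0]},{"delta_pos":[0,0,0],"turn":[0,0,0]}]' 0
python3 -m crank '[{"delta_pos":[0,0,-8],"turn":[0,0,0]},{"delta_pos":[0,0,-12],"turn":[0,0,0]},{"delta_pos":[0,0,-12],"turn":[0,0,0]},{"delta_pos":[0,0,0],"turn":[0,0,0]}]' 0
python3 -c "
from h import *
c=cam('wrist'); save(c,'w4')
c=cam('top'); save(c,'t4',(150,170,350,270),4)"
```

```text
t: 5.32
tcp_pos: [0.544, 0.0609, 0.1206]
orientation: [[-0.106, 0.994, 0.001], [0.994, 0.106, 0.0], [-0.0, 0.001, -1.0]]
force: [-0.2, -0.0, -0.5]
finger_gap: 0.502
t: 6.08
tcp_pos: [0.5442, 0.0609, 0.1216]
orientation: [[-0.106, 0.994, 0.001], [0.994, 0.106, 0.0], [0.0, 0.001, -1.0]]
force: [-1.2, 0.6, 5.6]
finger_gap: 0.15
t: 6.58
tcp_pos: [0.5445, 0.0609, 0.1543]
orientation: [[-0.106, 0.994, 0.002], [0.994, 0.106, 0.0], [-0.0, 0.002, -1.0]]
force: [-0.1, -0.2, -2.5]
finger_gap: 0.146
```

View pics/t4.png

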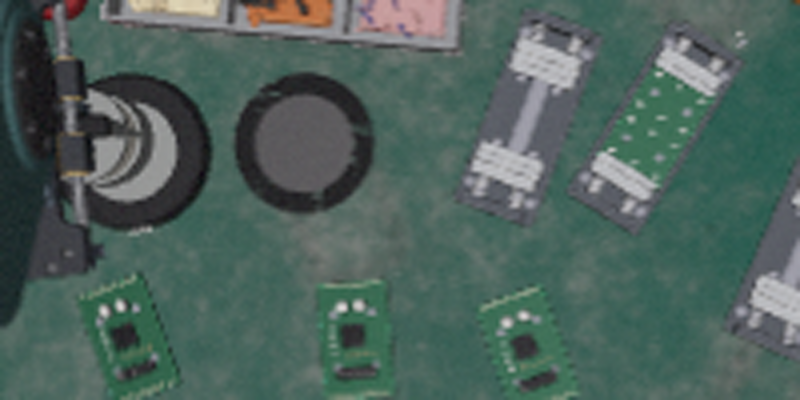

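View pics/w4.png

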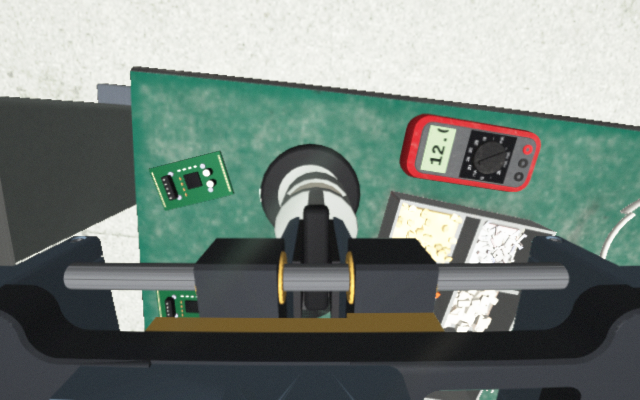

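```bash
python3 -m crank '[{"delta_pos":[-31,-4,0],"turn":[0,0,0]},{"delta_pos":[-31,-4,0],"turn":[0,0,0]},{"delta_pos":[-31,-4,0],"turn":[0,0,0]},{"delta_pos":[-29,-3,0],"turn":[0,0,0]},{"delta_pos":[0,0,0],"turn":[0,0,0]}]' 0
python3 -m crank '[{"delta_pos":[0,0,20],"turn":[0,0,0]},{"delta_pos":[0,0,20],"turn":[0,0,0]},{"delta_pos":[0,0,4],"turn":[0,0,0]},{"delta_pos":[0,0,0],"turn":[0,0,0]}]' 0
python3 -c "
from h import *
c=cam('wrist'); save(c,'w5')
c=cam('scene'); save(c,'s5',(210,90,310,200),5)"
```

```text
t: 7.3
tcp_pos: [0.5415, -0.0634, 0.1525]
orientation: [[-0.104, 0.995, -0.001], [0.995, 0.104, -0.0], [0.0, -0.001, -1.0]]
force: [-0.1, -0.4, -3.1]
finger_gap: 0.149
t: 7.8
tcp_pos: [0.5418, -0.0616, 0.109]
orientation: [[-0.106, 0.994, -0.0], [0.994, 0.106, 0.0], [0.0, -0.0, -1.0]]
force: [0.6, -0.3, -2.9]
finger_gap: 0.153
```

View pics/s5.png

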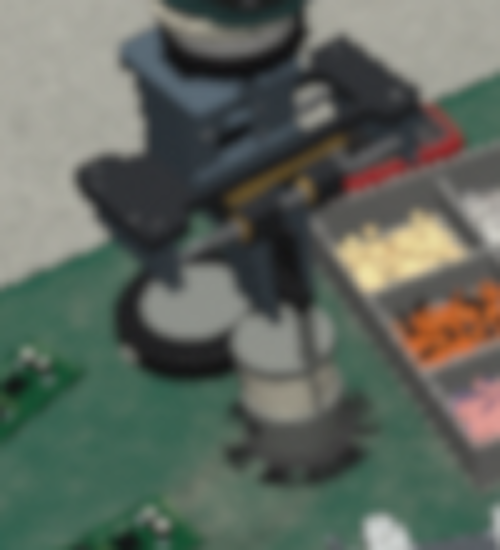

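View pics/w5.png

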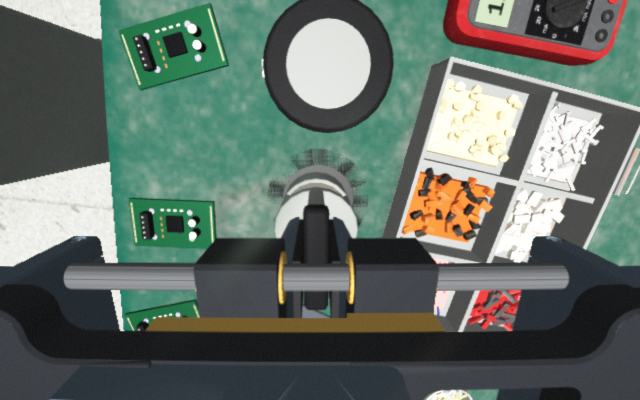

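```bash
python3 -c "
from h import *
c=cam('wrist')
print(unproj(c,[[319,149],[268,190],[367,200],[317,195]],.003))
print(get_state()['force'])"
python3 -m crank '[{"delta_pos":[0,0,3],"turn":[0,0,0]},{"delta_pos":[0,0,2],"turn":[0,0,0]},{"delta_pos":[0,0,2],"turn":[0,0,0]},{"delta_pos":[0,0,0],"turn":[0,0,0]}]' 0
```

```text
[[ 0.53971761 -0.01409822  0.003     ]
 [ 0.49517858 -0.058096    0.003     ]
 [ 0.59137515 -0.05789067  0.003     ]
 [ 0.54257298 -0.05804961  0.003     ]]
[ 0.45290232 -0.65033678 -3.87417027]
t: 8.45
tcp_pos: [0.5425, -0.0622, 0.103]
orientation: [[-0.106, 0.994, 0.001], [0.994, 0.106, -0.0], [-0.0, 0.001, -1.0]]
force: [-5.6, -0.3, 14.0]
finger_gap: 0.151
```

```bash
python3 -m crank '[{"delta_pos":[0,0,-0.5],"turn":[0,0,0]},{"delta_pos":[0,0,0],"turn":[0,0,0]},{"delta_pos":[0,0,0],"turn":[0,0,0]},{"delta_pos":[0,0,0],"turn":[0,0,0]}]' 45
python3 -m crank '[{"delta_pos":[0,0,-30],"turn":[0,0,0]},{"delta_pos":[0,0,-45],"turn":[0,0,0]},{"delta_pos":[0,0,-45],"turn":[0,0,0]},{"delta_pos":[0,0,0],"turn":[0,0,0]}]' 66
python3 -c "
from h import *
c=cam('wrist'); save(c,'w6')
c=cam('scene'); save(c,'s6',(180,90,320,260),4)
plan([.4225,.0603,.15],-70)"
```

```text
t: 8.95
tcp_pos: [0.5418, -0.062, 0.1023]
orientation: [[-0.106, 0.994, -0.0], [0.994, 0.106, 0.0], [0.0, -0.0, -1.0]]
force: [-0.1, 0.8, 0.8]
finger_gap: 0.446
t: 9.45
tcp_pos: [0.5436, -0.0623, 0.2258]
orientation: [[-0.106, 0.994, 0.006], [0.994, 0.106, -0.001], [-0.002, 0.005, -1.0]]
force: [0.1, -0.6, 0.4]
finger_gap: 0.662
t 9.55 tcp [ 0.5416 -0.062   0.2223] total delta (tool) [ 134.2 -105.6   72.2] turn [ 0.  -0.  76.1] gap 0.66 F [-0.4 -0.1 -0.6]
```

View pics/w6.png

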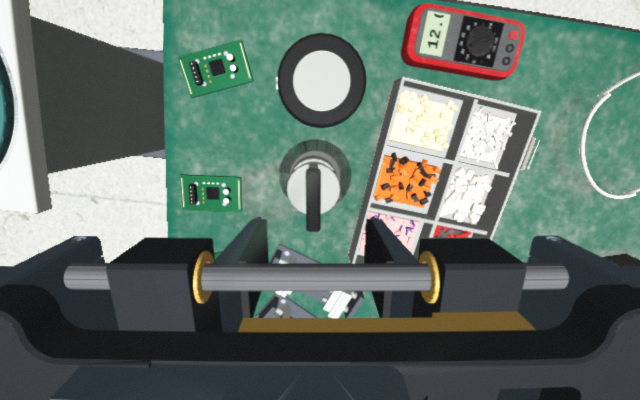

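View pics/s6.png

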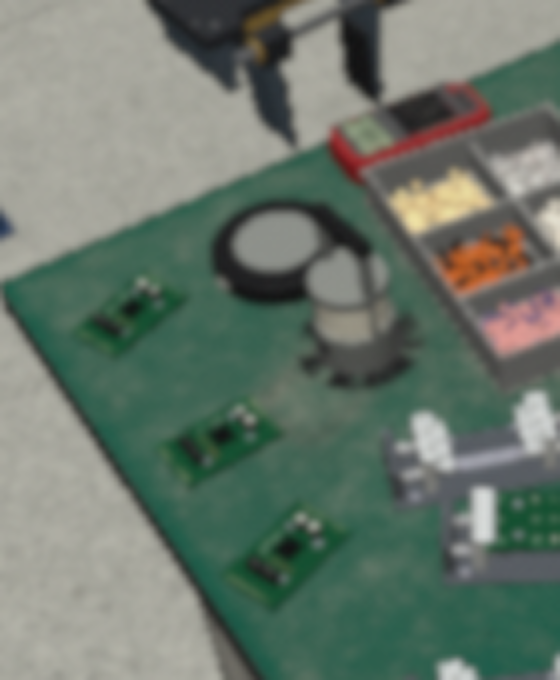

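```bash
python3 -m crank '[{"delta_pos":[-15,-47,0],"turn":[0,0,0]},{"delta_pos":[-15,-47,0],"turn":[0,0,0]},{"delta_pos":[0,0,0],"turn":[0,0,-10.6]},{"delta_pos":[0,0,0],"turn":[0,0,-10.6]},{"delta_pos":[0,0,0],"turn":[0,0,-10.6]},{"delta_pos":[0,0,0],"turn":[0,0,-10.6]},{"delta_pos":[0,0,0],"turn":[0,0,-10.6]},{"delta_pos":[0,0,0],"turn":[0,0,-10.6]}]' 66
python3 -m crank '[{"delta_pos":[0,0,0],"turn":[0,0,-10.6]},{"delta_pos":[0,0,0],"turn":[0,0,-10.6]},{"delta_pos":[0,0,0],"turn":[0,0,-2]},{"delta_pos":[0,0,0],"turn":[0,0,0]}]' 66
python3 -c "
from h import *
c=cam('wrist'); save(c,'w7'); print(proj(c,[.4056,-.0996,.016]))
plan([.4225,-.0995,.15],93)"
```

```text
t: 10.55
tcp_pos: [0.4507, -0.1015, 0.2208]
orientation: [[-0.94, 0.342, -0.003], [0.342, 0.94, 0.001], [0.003, -0.0, -1.0]]
force: [0.3, -0.6, -0.3]
finger_gap: 0.661
t: 11.05
tcp_pos: [0.4511, -0.1017, 0.2217]
orientation: [[-0.999, -0.047, -0.001], [-0.047, 0.999, 0.0], [0.001, 0.0, -1.0]]
force: [-0.4, 0.8, 0.5]
finger_gap: 0.662
[[319.16467824 143.95884446]]
t 11.1 tcp [ 0.4513 -0.1017  0.2219] total delta (tool) [28.6  3.5 71.9] turn [ 0.  -0.  -0.3] gap 0.66 F [0.2 0.6 0.1]
```

View pics/w7.png

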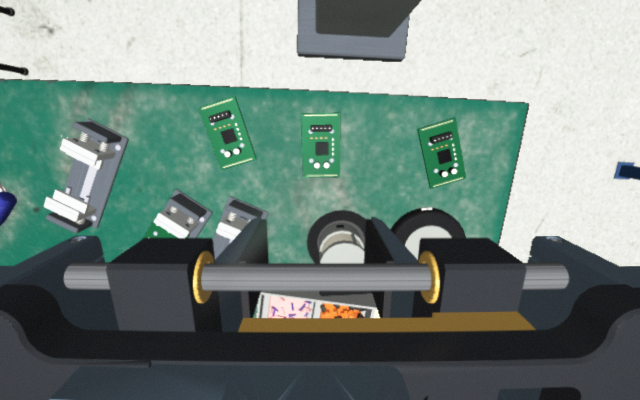

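```bash
python3 -c "
from h import *
import pickle
c=cam('wrist'); pickle.dump(c,open('w7.pkl','wb'));save(c,'w7a',(290,100,355,190),9);save(c,'w7b',(195,85,265,180),8); save(c,'w7c',(405,105,475,200),8)"
```

View pics/w7a.png

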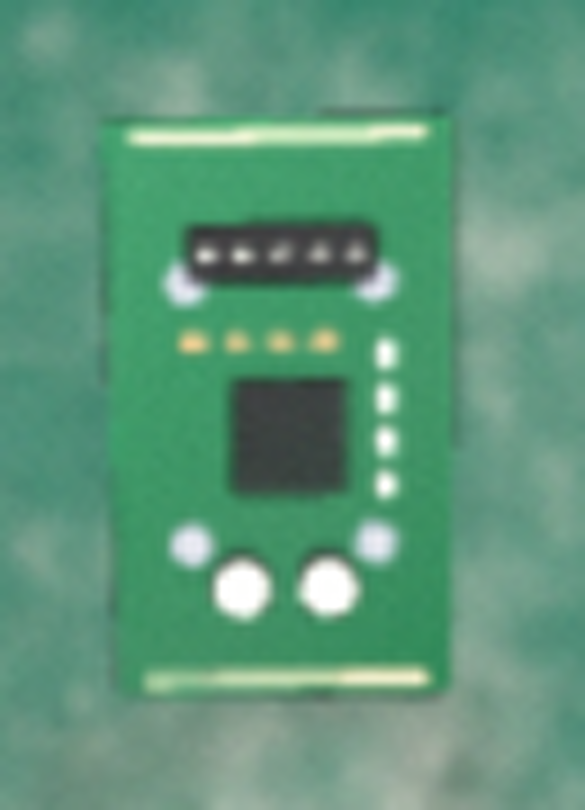

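View pics/w7b.png

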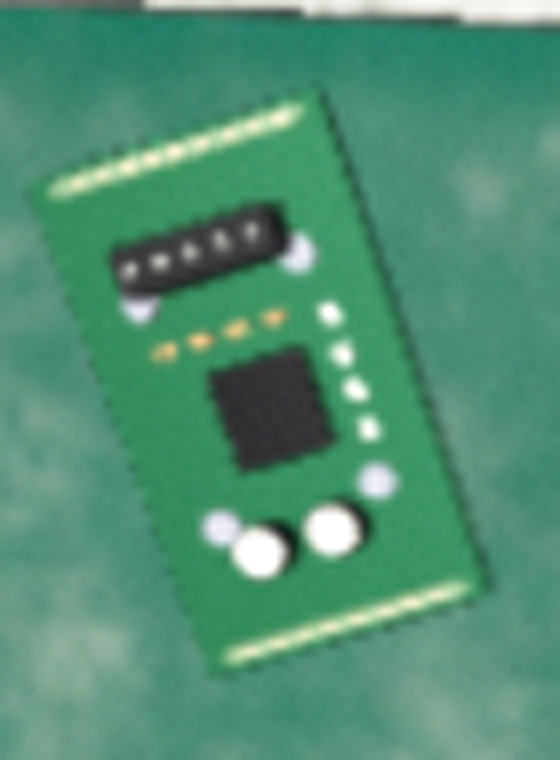

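View pics/w7c.png

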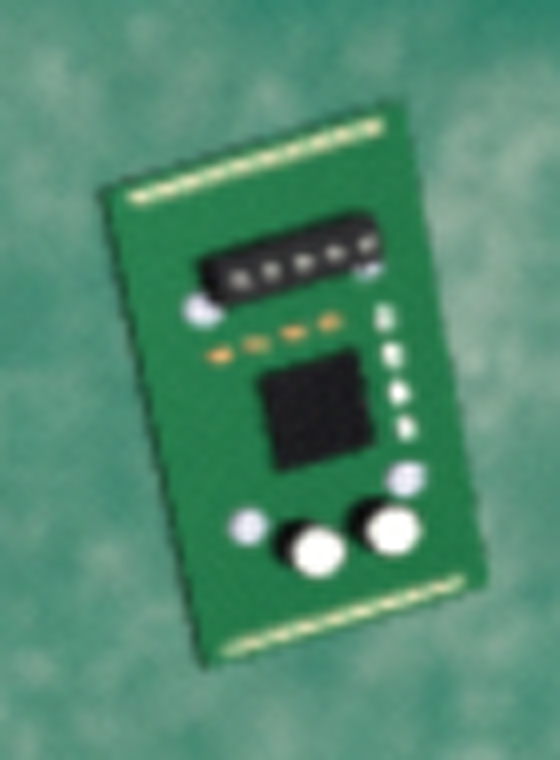

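```bash
python3 -c "
from h import *
import pickle
c=pickle.load(open('w7.pkl','rb'))
for n,p,k,o in [('M',[(103,120),(452,115),(450,690),(118,692)],9,(290,100)),('R',[(32,195),(318,92),(488,590),(222,672)],8,(195,85)),('A',[(105,190),(405,98),(488,582),(205,668)],8,(405,105))]:
    P=unproj(c,np.array(p)/k+np.array(o),.016); d=P[2]+P[3]-P[0]-P[1]; w=P[1]+P[2]-P[0]-P[3]
    print(n,P.mean(0).round(4),np.degrees(np.arctan2(d[1],d[0])),np.degrees(np.arctan2(w[1],w[0])),np.linalg.norm(d)/2,np.linalg.norm(w)/2)
"
```

```text
M [ 0.4079 -0.097   0.016 ] 3.59424190589116 93.25483029075411 0.0791380032619173 0.04750441909716486
R [ 0.3988 -0.2135  0.016 ] 19.64918795741889 110.08806261321074 0.0779536929188645 0.04639616813423181
A [0.4105 0.058  0.016 ] 19.494071518669383 110.15561956073986 0.07942104143996877 0.04752174393711939
```

```bash
python3 -m crank '[{"delta_pos":[31,7,0],"turn":[0,0,-0.6]},{"delta_pos":[0,0,50],"turn":[0,0,0]},{"delta_pos":[0,0,50],"turn":[0,0,0]},{"delta_pos":[0,0,50],"turn":[0,0,0]},{"delta_pos":[0,0,30],"turn":[0,0,0]},{"delta_pos":[0,0,0],"turn":[0,0,0]}]' 66
python3 -c "
from h import *
c=cam('wrist'); save(c,'w8')
plan([.4200,-.0963,.003],93.4)"
```

```text
t: 11.9
tcp_pos: [0.4187, -0.0959, 0.0409]
orientation: [[-0.998, -0.059, -0.004], [-0.059, 0.998, 0.001], [0.004, 0.001, -1.0]]
force: [0.2, -0.9, -0.2]
finger_gap: 0.659
t 11.95 tcp [ 0.4198 -0.0962  0.0423] total delta (tool) [-0.3 -0.1 39.3] turn [ 0.  -0.1  0. ] gap 0.66 F [-0.4 -1.1 -0.1]
```

View pics/w8.png

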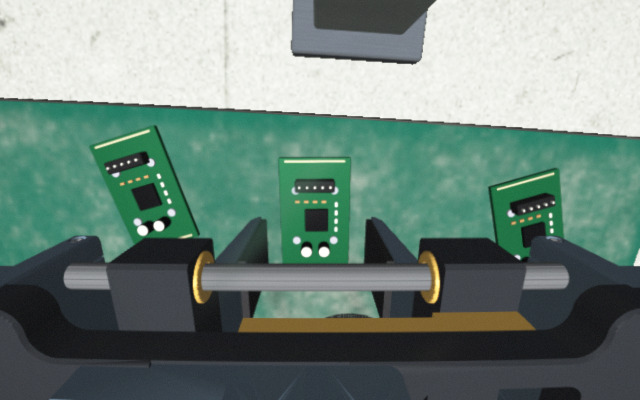

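```bash
python3 -m crank '[{"delta_pos":[0,0,20],"turn":[0,0,0]},{"delta_pos":[0,0,19],"turn":[0,0,0]},{"delta_pos":[0,0,0],"turn":[0,0,0]}]' 66
python3 -m crank '[{"delta_pos":[0,0,0],"turn":[0,0,0]},{"delta_pos":[0,0,0],"turn":[0,0,0]},{"delta_pos":[0,0,0],"turn":[0,0,0]},{"delta_pos":[0,0,0],"turn":[0,0,0]}]' 0
python3 -c "
from h import *
c=cam('wrist'); save(c,'w9')
plan([.4200,-.0963,.003],93.4)"
```

```text
t: 12.32
tcp_pos: [0.4205, -0.0964, 0.0041]
orientation: [[-0.998, -0.06, 0.0], [-0.06, 0.998, -0.0], [-0.0, -0.0, -1.0]]
force: [0.5, -0.3, 0.9]
finger_gap: 0.662
t: 12.82
tcp_pos: [0.4211, -0.0966, 0.0045]
orientation: [[-0.998, -0.06, 0.002], [-0.06, 0.998, -0.0], [-0.002, -0.001, -1.0]]
force: [-1.2, 1.1, 12.1]
finger_gap: 0.517
t 12.875 tcp [ 0.4211 -0.0966  0.0045] total delta (tool) [1.1 0.4 1.5] turn [-0.   0.1  0.1] gap 0.523 F [-2.4  0.2 11.9]
```

View pics/w9.png

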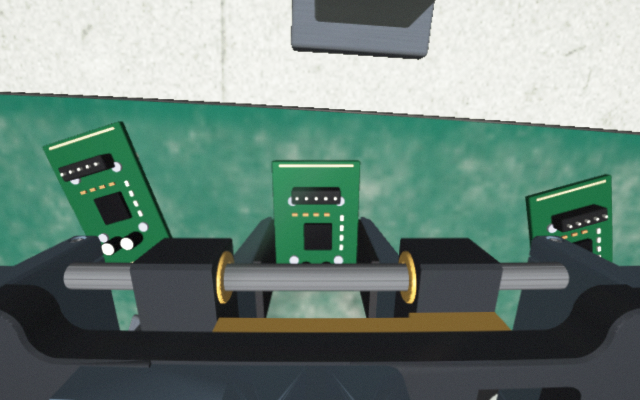

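```bash
python3 -m crank '[{"delta_pos":[0,0,-8],"turn":[0,0,0]},{"delta_pos":[0,0,-20],"turn":[0,0,0]},{"delta_pos":[0,0,-40],"turn":[0,0,0]},{"delta_pos":[0,0,-50],"turn":[0,0,0]},{"delta_pos":[0,0,-50],"turn":[0,0,0]},{"delta_pos":[0,0,-30],"turn":[0,0,0]},{"delta_pos":[0,0,0],"turn":[0,0,0]}]' 0
python3 -c "
from h import *
plan([.624,-.243,.2],68)"
```

```text
t: 13.75
tcp_pos: [0.4213, -0.0966, 0.204]
orientation: [[-0.998, -0.061, 0.005], [-0.061, 0.998, -0.001], [-0.005, -0.002, -1.0]]
force: [0.2, -0.1, -1.6]
finger_gap: 0.52
t 13.75 tcp [ 0.4213 -0.0966  0.204 ] total delta (tool) [-193.5 -158.4    5.1] turn [-0.   0.3 25.5] gap 0.52 F [ 0.2 -0.1 -1.6]
```

```bash
python3 -m crank '[{"delta_pos":[-39,-32,0],"turn":[0,0,0]},{"delta_pos":[-39,-32,0],"turn":[0,0,0]},{"delta_pos":[-39,-32,0],"turn":[0,0,0]},{"delta_pos":[-39,-32,0],"turn":[0,0,0]},{"delta_pos":[-38,-30,0],"turn":[0,0,0]},{"delta_pos":[0,0,0],"turn":[0,0,10.6]},{"delta_pos":[0,0,0],"turn":[0,0,10.6]},{"delta_pos":[0,0,0],"turn":[0,0,4.3]}]' 0
python3 -m crank '[{"delta_pos":[0,0,0],"turn":[0,0,0]}]'
python3 -c "
from h import *
import pickle
c=cam('wrist'); save(c,'w10'); pickle.dump(c,open('w10.pkl','wb'))
plan([.624,-.243,.2],68)"
```

```text
t: 14.75
tcp_pos: [0.6226, -0.242, 0.1995]
orientation: [[-0.925, 0.379, -0.002], [0.379, 0.925, 0.001], [0.002, 0.0, -1.0]]
force: [0.3, 0.1, -0.4]
finger_gap: 0.521
t: 14.88
tcp_pos: [0.6227, -0.2421, 0.2]
orientation: [[-0.927, 0.375, -0.002], [0.375, 0.927, 0.001], [0.002, 0.0, -1.0]]
force: [-0.1, -0.0, -0.9]
finger_gap: 0.519
t 14.925 tcp [ 0.6228 -0.2421  0.2002] total delta (tool) [-1.4 -0.4  0.2] turn [ 0.  -0.1  0.1] gap 0.523 F [-0.6 -0.6 -1.3]
```

View pics/w10.png

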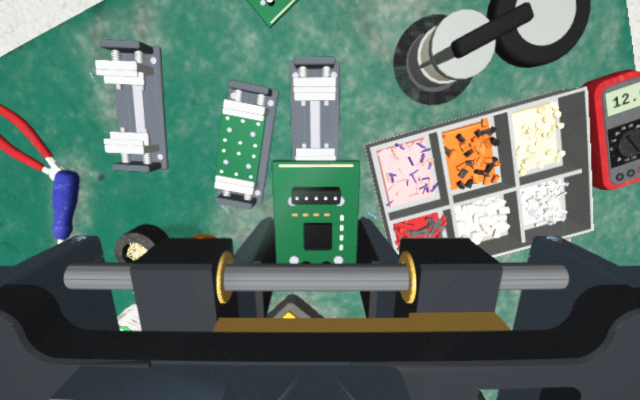

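```bash
python3 -m crank '[{"delta_pos":[-28,0,0],"turn":[0,0,0]},{"delta_pos":[-28,0,0],"turn":[0,0,0]},{"delta_pos":[0,0,0],"turn":[0,0,0]}]'
python3 -c "
from h import *
import pickle
c=cam('wrist'); pickle.dump(c,open('w11.pkl','wb'))
save(c,'w11a',(280,20,350,170),5.3); save(c,'w11b',(85,10,285,180),4)"
```

```text
t: 15.3
tcp_pos: [0.6762, -0.2637, 0.2007]
orientation: [[-0.928, 0.373, -0.0], [0.373, 0.928, 0.0], [0.0, -0.0, -1.0]]
force: [-0.2, 0.4, -0.9]
finger_gap: 0.516
```

View pics/w11a.png

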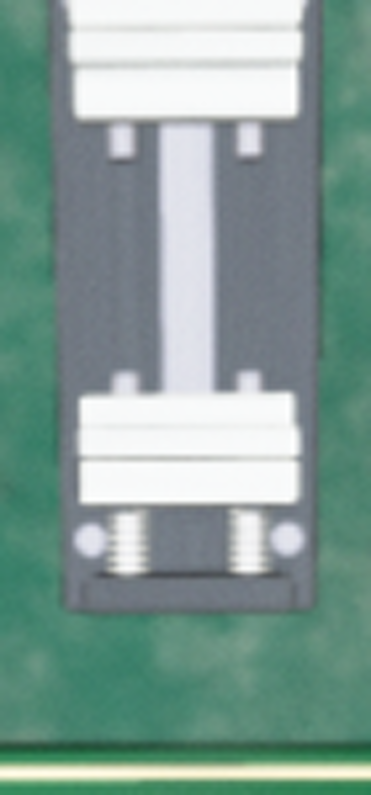

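View pics/w11b.png

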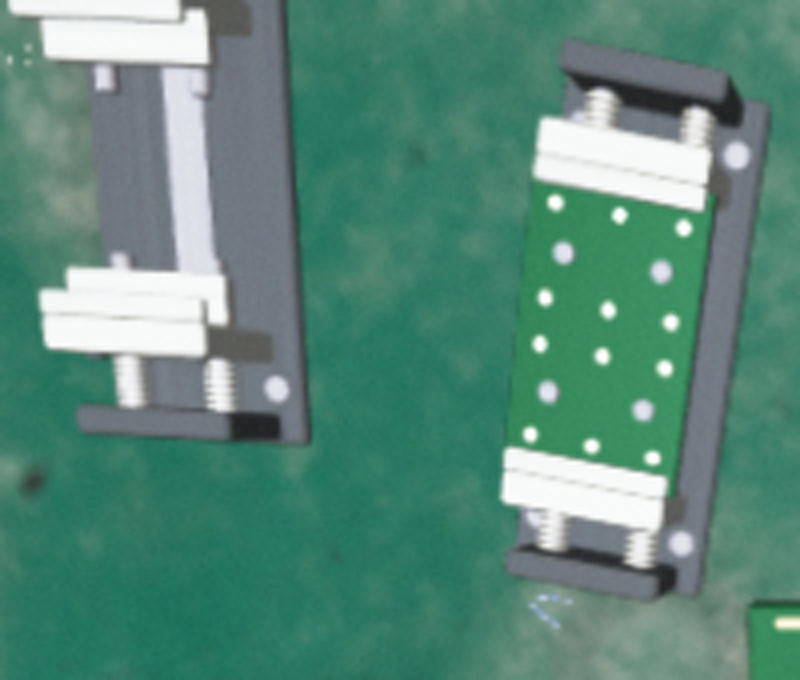

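```bash
python3 -c "
from h import *
import pickle
c=pickle.load(open('w11.pkl','rb'))
for n,p,k,o,z in [('H1',[(74,121),(298,121),(295,394),(80,394)],5.3,(280,20),.032),('H2lip',[(533,178),(705,208),(667,478),(507,448)],4,(85,10),.0435),('H3',[(42,60),(208,65),(226,272),(68,268)],4,(85,10),.032)]:
    P=unproj(c,np.array(p)/k+np.array(o),z); d=P[2]+P[3]-P[0]-P[1]; w=P[1]+P[2]-P[0]-P[3]
    print(n,P.mean(0).round(4),np.degrees(np.arctan2(d[1],d[0])),np.degrees(np.arctan2(w[1],w[0])),np.linalg.norm(d)/2,np.linalg.norm(w)/2)
print(unproj(c,np.array([(65,610),(316,608)])/5.3+[280,20],.006))
s=get_state(); print(s['tcp_pos'],s['orientation'].round(4).tolist())
# board in hand: near edge line
"
```

```text
H1 [ 0.5581 -0.2171  0.032 ] -21.630518674008318 68.05255207113674 0.05135594236147244 0.0441132192526128
H2lip [ 0.5499 -0.3039  0.0435] -32.70983172968499 57.88667385168214 0.06854423787923386 0.04395574977055377
H3 [ 0.4623 -0.4042  0.032 ] -23.978233855008824 65.4195748203306 0.05135897526146241 0.04424690522995029
[[ 0.61297915 -0.26921453  0.006     ]
 [ 0.6339323  -0.21599954  0.006     ]]
[ 0.67518166 -0.26325681  0.20055622] [[-0.9276, 0.3737, -0.001], [0.3737, 0.9276, 0.0004], [0.001, 0.0, -1.0]]
```

```bash
python3 -c "
from h import *
import pickle
for f,px in (('w10.pkl',[[273,161],[359,161]]),('w11.pkl',[[276,161],[356,161]])):
    c=pickle.load(open(f,'rb')); T=np.array(c['camera_from_world']); 
    R=np.array([[-.9276,.3737,0],[.3737,.9276,0],[0,0,-1]]); 
    o=-T[:3,:3].T@T[:3,3]; tcp=o-R@np.array([ 0.07464952, -0.00017438, -0.17052195])
    for h in (.0105,.0125):
        P=unproj(c,px,tcp[2]+h); print(f,h,((P-tcp)@R).round(4).tolist())
c=cam('wrist'); save(c,'w12',(250,140,390,270),5)
"
```

```text
w10.pkl 0.0105 [[0.0533, -0.0234, -0.0105], [0.0533, 0.0231, -0.0105]]
w10.pkl 0.0125 [[0.0536, -0.0231, -0.0125], [0.0536, 0.0228, -0.0125]]
w11.pkl 0.0105 [[0.053, -0.0218, -0.0105], [0.053, 0.0215, -0.0105]]
w11.pkl 0.0125 [[0.0533, -0.0215, -0.0125], [0.0533, 0.0212, -0.0125]]
```

View pics/w12.png

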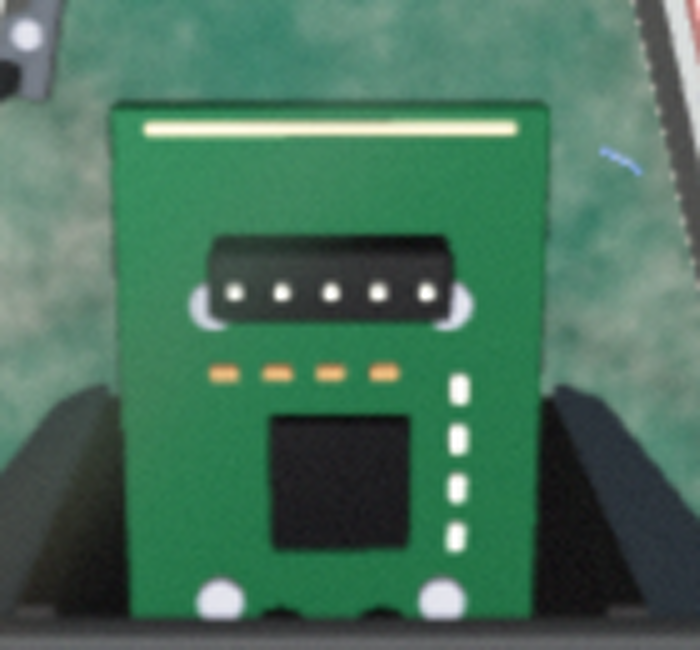

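```bash
cat >> h.py <<'E'
H={'H1':(np.array([.5581,-.2171]),-21.8),'H2':(np.array([.5499,-.3039]),-32.4),'H3':(np.array([.4623,-.4042]),-24.3)}
def wp(hname,s,z,tilt,flip=0,yo=0):
    c,a=H[hname]; ar=np.radians(a); ex=np.array([np.cos(ar),np.sin(ar)]); ey=np.array([-ex[1],ex[0]])
    p=c+ex*s/1000+ey*yo/1000; return np.r_[p,z],Rt(a+90+flip,tilt)
def seq(hname,pts,yo=0):
    from scipy.spatial.transform import Rotation as Ro
    s0=get_state(); p,R=s0["tcp_pos"],s0["orientation"]
    print("t",round(s0["t"],2),"tcp",p.round(4),"gap",round(s0["finger_gap"],3),"F",s0["force"].round(1))
    for q in pts:
        p2,R2=wp(hname,*q,yo=yo); print(q,"d",(R.T@(p2-p)*1000).round(1),"turn",Ro.from_matrix(R.T@R2).as_rotvec(degrees=True).round(1)); p,R=p2,R2
E
python3 -c "
from h import *
seq('H1',[(-5,.1,0),(-5,.1,20),(0.3,.0391,20),(6.3,.0349,20),(21.8,.0349,20),(21.9,.03,10),(23.3,.0255,0),(13.3,.0255,0)])"
```

```text
t 15.4 tcp [ 0.6747 -0.263   0.2006] gap 0.518 F [ 0.6 -0.2 -2. ]
(-5, 0.1, 0) d [130.2  -1.  100.8] turn [ 0.  -0.1 -0.2]
(-5, 0.1, 20) d [0. 0. 0.] turn [-0. 20.  0.]
(0.3, 0.0391, 20) d [-25.8   0.   55.4] turn [0. 0. 0.]
(6.3, 0.0349, 20) d [-7.1 -0.   1.9] turn [0. 0. 0.]
(21.8, 0.0349, 20) d [-14.6   0.   -5.3] turn [0. 0. 0.]
(21.9, 0.03, 10) d [-1.8  0.   4.6] turn [  0. -10.  -0.]
(23.3, 0.0255, 0) d [-2.2 -0.   4.2] turn [ -0. -10.  -0.]
(13.3, 0.0255, 0) d [10. -0.  0.] turn [0. 0. 0.]
```

```bash
python3 -m crank '[{"delta_pos":[44,-0.5,30],"turn":[0,0,0]},{"delta_pos":[43,-0.5,35],"turn":[0,0,0]},{"delta_pos":[43,0,35],"turn":[0,0,0]},{"delta_pos":[0,0,0],"turn":[0,10,0]},{"delta_pos":[0,0,0],"turn":[0,10,0]},{"delta_pos":[0,0,0],"turn":[0,0,0]}]' 0
python3 -c "
from h import *
seq('H1',[(-5,.1,20),(0.3,.0391,20)])
c=cam('scene'); save(c,'s12',(230,140,370,290),5)
c=cam('wrist'); save(c,'w13')"
```

```text
t: 16.15
tcp_pos: [0.5548, -0.2156, 0.1008]
orientation: [[-0.871, 0.374, -0.319], [0.352, 0.927, 0.129], [0.344, 0.0, -0.939]]
force: [-0.0, 0.1, -0.3]
finger_gap: 0.519
t 16.15 tcp [ 0.5548 -0.2156  0.1008] gap 0.519 F [-0.   0.1 -0.3]
(-5, 0.1, 20) d [ 1.  -0.1  1.2] turn [ 0.1 -0.1 -0.2]
(0.3, 0.0391, 20) d [-25.8   0.   55.4] turn [0. 0. 0.]
```

View pics/s12.png

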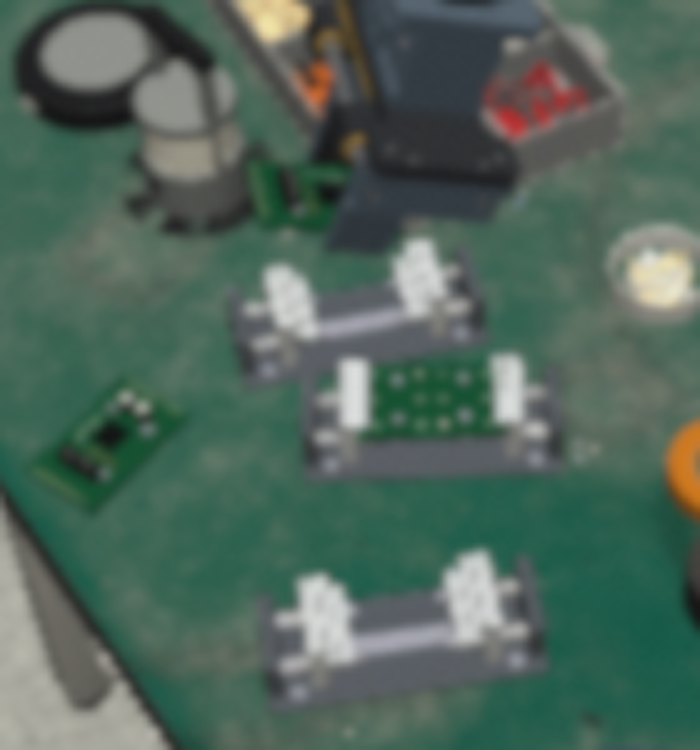

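View pics/w13.png

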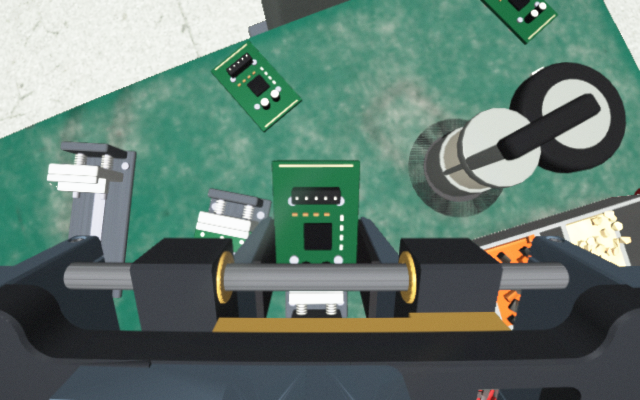

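```bash
python3 -m crank '[{"delta_pos":[-8,0,19],"turn":[0,0,-0.2]},{"delta_pos":[-8,0,19],"turn":[0,0,0]},{"delta_pos":[-8.5,0,18.5],"turn":[0,0,0]},{"delta_pos":[0,0,0],"turn":[0,0,0]}]' 0
python3 -c "
from h import *
seq('H1',[(0.3,.0391,20),(6.3,.0349,20)])
c=cam('scene'); save(c,'s13',(260,170,340,230),8)"
```

```text
t: 16.75
tcp_pos: [0.5569, -0.2164, 0.0379]
orientation: [[-0.872, 0.372, -0.319], [0.349, 0.928, 0.129], [0.345, 0.001, -0.939]]
force: [-0.1, -0.1, -1.1]
finger_gap: 0.518
t 16.75 tcp [ 0.5569 -0.2164  0.0379] gap 0.518 F [-0.1 -0.1 -1.1]
(0.3, 0.0391, 20) d [-1.2 -0.2 -1.7] turn [ 0.1 -0.2 -0. ]
(6.3, 0.0349, 20) d [-7.1 -0.   1.9] turn [0. 0. 0.]
```

View pics/s13.png

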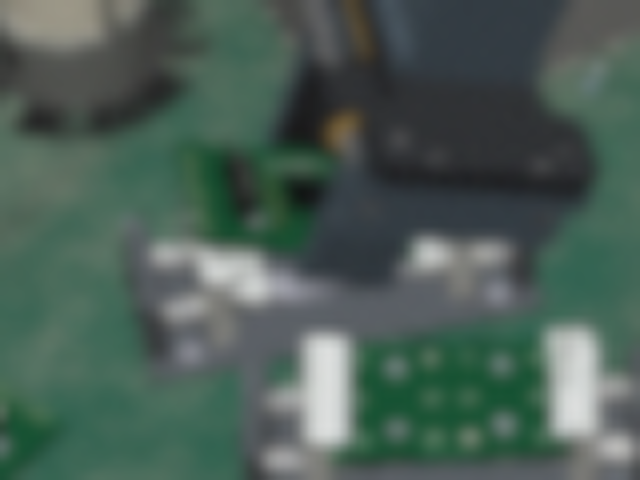

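```bash
python3 -m crank '[{"delta_pos":[-4,0,0.3],"turn":[0,0,0]},{"delta_pos":[-4,0,0.3],"turn":[0,0,0]},{"delta_pos":[0,0,0],"turn":[0,0,0]}]' 0
python3 -c "
from h import *
seq('H1',[(6.3,.0349,20)])"
python3 -m crank '[{"delta_pos":[-5,0,-1.8],"turn":[0,0,0]},{"delta_pos":[0,0,0],"turn":[0,0,0]}]' 0
python3 -c "
from h import *
seq('H1',[(21.8,.0349,20)])"
```

```text
t: 17.18
tcp_pos: [0.5651, -0.2197, 0.0368]
orientation: [[-0.873, 0.372, -0.316], [0.349, 0.928, 0.128], [0.341, 0.001, -0.94]]
force: [1.1, -1.0, -0.7]
finger_gap: 0.524
t 17.18 tcp [ 0.5651 -0.2197  0.0368] gap 0.524 F [ 1.1 -1.  -0.7]
(6.3, 0.0349, 20) d [ 0.5 -0.2  2.2] turn [ 0.1  0.  -0. ]
t: 17.42
tcp_pos: [0.5697, -0.2215, 0.0366]
orientation: [[-0.872, 0.372, -0.317], [0.349, 0.928, 0.128], [0.342, 0.001, -0.94]]
force: [-2.2, 0.6, -3.2]
finger_gap: 0.521
t 17.43 tcp [ 0.5697 -0.2215  0.0366] gap 0.521 F [-2.2  0.6 -3.2]
(21.8, 0.0349, 20) d [-9.4 -0.2 -1.6] turn [ 0.1 -0.  -0. ]
```

```bash
python3 -m crank '[{"delta_pos":[-0.6,0,1.6],"turn":[0,0,0]},{"delta_pos":[-3.5,0,-1.3],"turn":[0,0,0]},{"delta_pos":[0,0,0],"turn":[0,0,0]}]' 0
python3 -c "
from h import *
seq('H1',[(21.8,.0349,20)])"
```

```text
t: 17.8
tcp_pos: [0.5732, -0.2229, 0.0349]
orientation: [[-0.872, 0.372, -0.317], [0.349, 0.928, 0.128], [0.342, 0.001, -0.94]]
force: [-3.2, 0.9, -1.3]
finger_gap: 0.521
t 17.8 tcp [ 0.5732 -0.2229  0.0349] gap 0.521 F [-3.2  0.9 -1.3]
(21.8, 0.0349, 20) d [-5.3 -0.2 -1.9] turn [ 0.1 -0.  -0. ]
```

Pushing well: spring force 3.3 N and rising. Continue and lower.

```bash
python3 -m crank '[{"delta_pos":[-3,0,-1],"turn":[0,0,0]},{"delta_pos":[-2.3,0,-0.9],"turn":[0,0,0]},{"delta_pos":[0,0,0],"turn":[0,0,0]}]' 0
python3 -m crank '[{"delta_pos":[-0.9,0,2.3],"turn":[0,-5,0]},{"delta_pos":[-0.9,0,2.3],"turn":[0,-5,0]},{"delta_pos":[0,0,0],"turn":[0,0,0]}]' 0
python3 -c "
from h import *
seq('H1',[(21.9,.03,10),(23.3,.0255,0)])
c=cam('wrist'); save(c,'w14')
c=cam('scene'); save(c,'s14',(260,170,340,230),8)"
```

```text
t: 18.18
tcp_pos: [0.5783, -0.225, 0.0349]
orientation: [[-0.872, 0.372, -0.317], [0.349, 0.928, 0.128], [0.342, 0.001, -0.94]]
force: [-4.8, 2.6, -0.6]
finger_gap: 0.518
t: 18.55
tcp_pos: [0.5776, -0.2247, 0.0301]
orientation: [[-0.914, 0.372, -0.161], [0.366, 0.928, 0.066], [0.173, 0.001, -0.985]]
force: [-2.9, 1.7, -2.9]
finger_gap: 0.52
t 18.55 tcp [ 0.5776 -0.2247  0.0301] gap 0.52 F [-2.9  1.7 -2.9]
(21.9, 0.03, 10) d [-0.9 -0.2 -0.1] turn [ 0.1  0.  -0. ]
(23.3, 0.0255, 0) d [-2.2 -0.   4.2] turn [ -0. -10.  -0.]
```

View pics/w14.png

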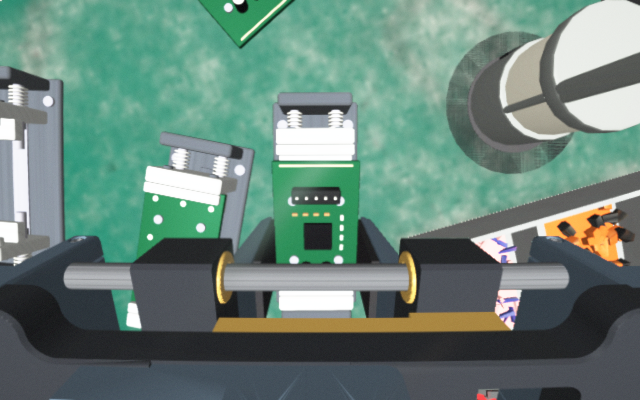

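View pics/s14.png

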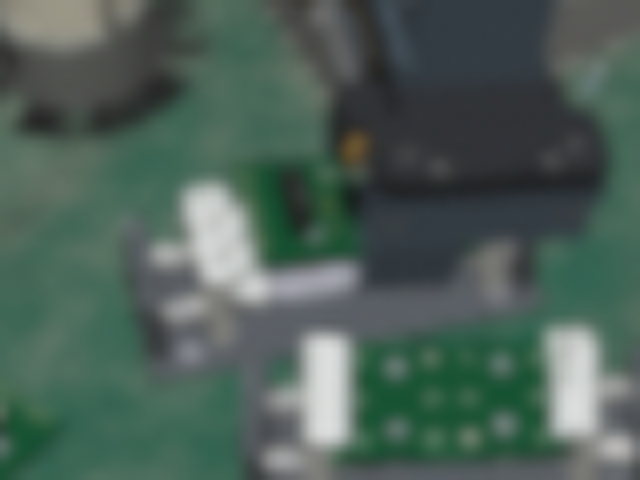

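```bash
python3 -m crank '[{"delta_pos":[-1.4,0,1.5],"turn":[0,-5,0]},{"delta_pos":[0,0,0],"turn":[0,0,0]}]' 0
python3 -m crank '[{"delta_pos":[-1.6,0,2.5],"turn":[0,-5,0]},{"delta_pos":[0,0,0],"turn":[0,0,0]}]' 0
python3 -c "
from h import *
seq('H1',[(23.3,.0255,0)])
c=cam('wrist'); save(c,'w15')"
```

```text
t: 18.9
tcp_pos: [0.5789, -0.2253, 0.0281]
orientation: [[-0.925, 0.372, -0.081], [0.37, 0.928, 0.034], [0.087, 0.001, -0.996]]
force: [-4.2, 1.8, -4.2]
finger_gap: 0.52
t: 19.15
tcp_pos: [0.5802, -0.2257, 0.0254]
orientation: [[-0.928, 0.372, 0.0], [0.372, 0.928, 0.001], [0.0, 0.001, -1.0]]
force: [-4.6, 1.8, -2.6]
finger_gap: 0.518
t 19.15 tcp [ 0.5802 -0.2257  0.0254] gap 0.518 F [-4.6  1.8 -2.6]
(23.3, 0.0255, 0) d [ 0.5 -0.2 -0.1] turn [ 0.1 -0.  -0. ]
```

View pics/w15.png

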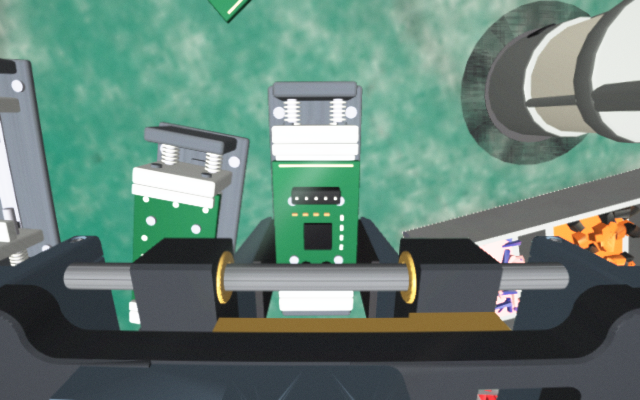

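```bash
python3 -m crank '[{"delta_pos":[3,0,0],"turn":[0,0,0]},{"delta_pos":[3,0,0],"turn":[0,0,0]},{"delta_pos":[2,0,0],"turn":[0,0,0]},{"delta_pos":[0,0,0],"turn":[0,0,0]}]' 0
python3 -c "
from h import *
seq('H1',[(13.3,.0255,0)])
c=cam('wrist'); save(c,'w16')"
```

```text
t: 19.7
tcp_pos: [0.5736, -0.2231, 0.0258]
orientation: [[-0.928, 0.372, 0.001], [0.372, 0.928, 0.001], [-0.0, 0.001, -1.0]]
force: [-2.5, 0.8, -1.7]
finger_gap: 0.521
t 19.7 tcp [ 0.5736 -0.2231  0.0258] gap 0.521 F [-2.5  0.8 -1.7]
(13.3, 0.0255, 0) d [ 3.4 -0.2  0.3] turn [ 0.1  0.  -0. ]
```

View pics/w16.png

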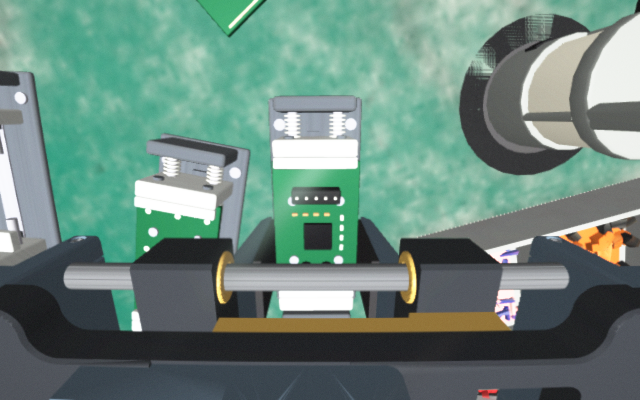

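```bash
python3 -m crank '[{"delta_pos":[3,0,0.3],"turn":[0,0,0]},{"delta_pos":[0,0,0.3],"turn":[0,0,0]},{"delta_pos":[0,0,0],"turn":[0,0,0]}]' 0
python3 -m crank '[{"delta_pos":[0,0,0],"turn":[0,0,0]},{"delta_pos":[0,0,0],"turn":[0,0,0]},{"delta_pos":[0,0,0],"turn":[0,0,0]}]' 62
python3 -m crank '[{"delta_pos":[0,0,-30],"turn":[0,0,0]},{"delta_pos":[0,0,-45],"turn":[0,0,0]},{"delta_pos":[0,0,-45],"turn":[0,0,0]},{"delta_pos":[-40,0,-40],"turn":[0,0,0]},{"delta_pos":[-40,0,0],"turn":[0,0,0]},{"delta_pos":[0,0,0],"turn":[0,0,0]}]' 66
python3 -c "
from h import *
c=cam('wrist'); save(c,'w17')
c=cam('scene'); save(c,'s17',(200,110,360,270),5)
c=cam('top'); save(c,'t17',(150,160,390,280),3)"
```

```text
t: 20.12
tcp_pos: [0.5711, -0.2221, 0.0253]
orientation: [[-0.928, 0.372, 0.001], [0.372, 0.928, 0.001], [-0.001, 0.001, -1.0]]
force: [-0.6, -0.3, 0.6]
finger_gap: 0.517
t: 20.5
tcp_pos: [0.5708, -0.222, 0.0251]
orientation: [[-0.928, 0.372, 0.001], [0.372, 0.928, 0.001], [-0.0, 0.001, -1.0]]
force: [-0.8, 0.7, 1.5]
finger_gap: 0.625
t: 21.25
tcp_pos: [0.6469, -0.2527, 0.1856]
orientation: [[-0.928, 0.372, 0.002], [0.372, 0.928, 0.0], [-0.002, 0.001, -1.0]]
force: [-0.9, -0.4, -1.0]
finger_gap: 0.659
```

View pics/w17.png

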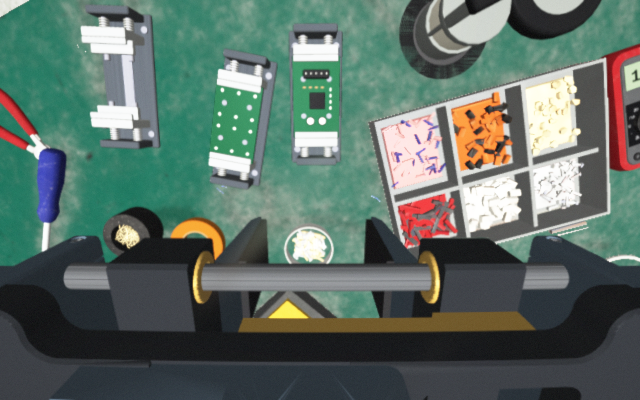

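View pics/s17.png

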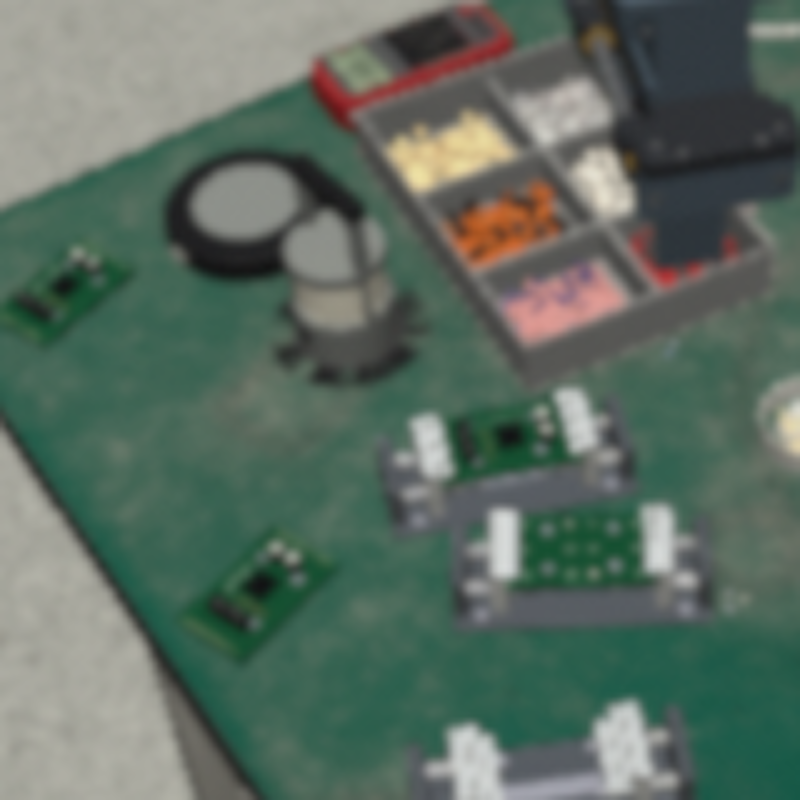

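```bash
python3 -c "
from h import *
plan([.4063,-.2108,.19],109.8)"
```

```text
t 21.4 tcp [ 0.644  -0.2515  0.1843] total delta (tool) [235.8 -50.7  -5.4] turn [  0.1  -0.1 -41.6] gap 0.659 F [-0.7 -1.1 -0.5]
```

```bash
python3 -m crank '[{"delta_pos":[55,-12,0],"turn":[0,0,0]},{"delta_pos":[55,-12,0],"turn":[0,0,0]},{"delta_pos":[55,-12,0],"turn":[0,0,0]},{"delta_pos":[55,-12,0],"turn":[0,0,0]},{"delta_pos":[16,-3,0],"turn":[0,0,-10.4]},{"delta_pos":[0,0,0],"turn":[0,0,-10.4]},{"delta_pos":[0,0,0],"turn":[0,0,-10.4]},{"delta_pos":[0,0,0],"turn":[0,0,-10.4]}]' 66
python3 -m crank '[{"delta_pos":[0,0,50],"turn":[0,0,0]},{"delta_pos":[0,0,50],"turn":[0,0,0]},{"delta_pos":[0,0,40],"turn":[0,0,0]},{"delta_pos":[0,0,0],"turn":[0,0,0]}]' 66
python3 -c "
from h import *
plan([.4063,-.2108,.005],109.8)
c=cam('wrist'); save(c,'w18')"
```

```text
t: 22.4
tcp_pos: [0.4059, -0.2109, 0.1847]
orientation: [[-0.939, -0.344, -0.0], [-0.344, 0.939, 0.001], [-0.0, 0.001, -1.0]]
force: [0.8, -0.2, -0.4]
finger_gap: 0.66
t: 22.9
tcp_pos: [0.4045, -0.2098, 0.043]
orientation: [[-0.941, -0.338, -0.004], [-0.338, 0.941, 0.004], [0.003, 0.005, -1.0]]
force: [0.3, 0.0, 0.8]
finger_gap: 0.662
t 22.9 tcp [ 0.4045 -0.2098  0.043 ] total delta (tool) [-1.5 -1.7 38. ] turn [ 0.3 -0.2 -0. ] gap 0.662 F [0.3 0.  0.8]
```

View pics/w18.png

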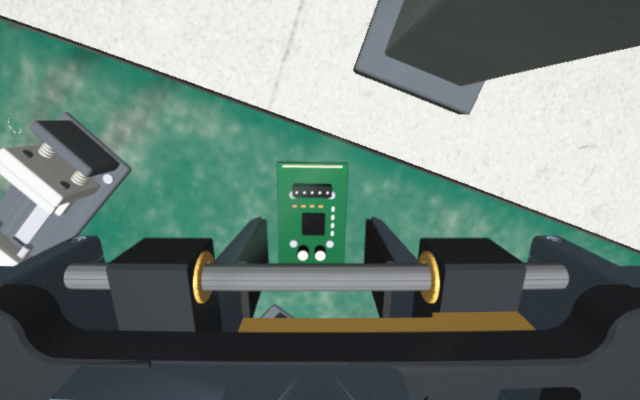

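```bash
python3 -m crank '[{"delta_pos":[0,-2,19],"turn":[0,0,0]},{"delta_pos":[0,0,18],"turn":[0,0,0]},{"delta_pos":[0,0,0],"turn":[0,0,0]}]' 66
python3 -m crank '[{"delta_pos":[0,0,0],"turn":[0,0,0]},{"delta_pos":[0,0,0],"turn":[0,0,0]},{"delta_pos":[0,0,0],"turn":[0,0,0]},{"delta_pos":[0,0,0],"turn":[0,0,0]}]' 0
python3 -m crank '[{"delta_pos":[0,0,-8],"turn":[0,0,0]},{"delta_pos":[0,0,-20],"turn":[0,0,0]},{"delta_pos":[0,0,-50],"turn":[0,0,0]},{"delta_pos":[0,0,-50],"turn":[0,0,0]},{"delta_pos":[0,0,-50],"turn":[0,0,0]},{"delta_pos":[0,0,0],"turn":[0,0,0]}]' 0
python3 -c "
from h import *
c=cam('wrist'); save(c,'w19',(250,140,390,270),5)
seq('H3',[(60,.19,0)])"
```

```text
t: 23.32
tcp_pos: [0.4078, -0.2132, 0.0091]
orientation: [[-0.941, -0.338, 0.001], [-0.338, 0.941, 0.001], [-0.001, 0.0, -1.0]]
force: [-0.4, 0.7, 0.3]
finger_gap: 0.661
t: 23.82
tcp_pos: [0.4083, -0.2135, 0.0092]
orientation: [[-0.941, -0.338, 0.002], [-0.338, 0.941, 0.0], [-0.002, -0.0, -1.0]]
force: [-1.6, 1.9, 13.8]
finger_gap: 0.516
t: 24.58
tcp_pos: [0.4094, -0.2144, 0.1901]
orientation: [[-0.941, -0.338, 0.007], [-0.338, 0.941, -0.003], [-0.005, -0.005, -1.0]]
force: [0.2, -0.1, -1.2]
finger_gap: 0.522
t 24.62 tcp [ 0.4082 -0.2137  0.1879] gap 0.519 F [ 0.3 -0.2 -0.4]
(60, 0.19, 0) d [ -29.6 -239.3   -1.5] turn [-0.   0.2 44.1]
```

View pics/w19.png

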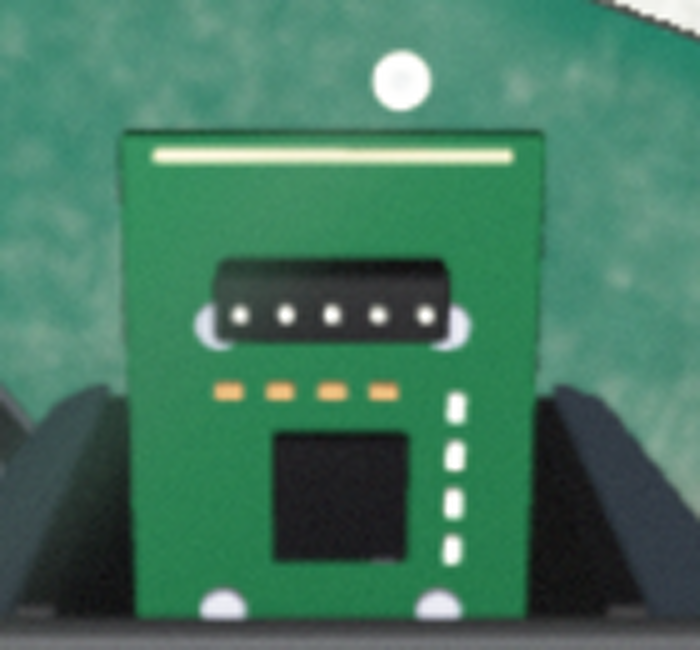

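```bash
python3 -c "
from h import *
c=cam('wrist'); T=np.array(c['camera_from_world']); s=get_state(); R=s['orientation'];o=-T[:3,:3].T@T[:3,3]; tcp=o-R@np.array([ 0.07464952, -0.00017438, -0.17052195])
for px,h in (([[274.4,166.2],[358.6,166.2]],.0068),([[272,160.6],[359.6,160.6]],.0115)):
    P=unproj(c,px,tcp[2]+h); print(((P-tcp)@R).round(4).tolist())
s=get_state();print(s['tcp_pos'],tcp)
"
```

```text
[[0.0493, -0.0235, -0.0069], [0.0493, 0.0233, -0.0069]]
[[0.0531, -0.024, -0.0116], [0.0531, 0.023, -0.0116]]
[ 0.40745856 -0.21323449  0.18636806] [ 0.40774166 -0.21330882  0.18781537]
```

```bash
cat >> h.py <<'E'
def ow(hname,pts,a,b,yo=0):
    "pts: (xo mm, zo mm above seat, tilt)"
    o=[]
    for xo,zo,t in pts:
        c,s=np.cos(np.radians(t)),np.sin(np.radians(t))
        o.append((round(xo-a*c-b*s,2),round((32+zo+a*s-b*c)/1000,4),t))
    seq(hname,o,yo)
E
python3 -c "
from h import *
seq('H3',[(115,.19,0)])"
```

```text
t 24.68 tcp [ 0.4075 -0.2132  0.1864] gap 0.518 F [-0.6 -0.2 -2. ]
(115, 0.19, 0) d [ -69.7 -278.2   -3.5] turn [ 0.   0.1 44.1]
```

```bash
python3 -m crank '[{"delta_pos":[-14,-55,0],"turn":[0,0,0]},{"delta_pos":[-14,-56,0],"turn":[0,0,0]},{"delta_pos":[-14,-56,0],"turn":[0,0,0]},{"delta_pos":[-14,-56,0],"turn":[0,0,0]},{"delta_pos":[-14,-55,0],"turn":[0,0,10.5]},{"delta_pos":[0,0,0],"turn":[0,0,10.5]},{"delta_pos":[0,0,0],"turn":[0,0,10.5]},{"delta_pos":[0,0,0],"turn":[0,0,10.5]}]' 0
python3 -m crank '[{"delta_pos":[0,0,0],"turn":[0,0,2.1]},{"delta_pos":[0,0,0],"turn":[0,0,0]}]' 0
python3 -c "
from h import *
import pickle
seq('H3',[(115,.19,0)])
c=cam('wrist'); pickle.dump(c,open('w20.pkl','wb')); save(c,'w20')
save(c,'w20a',(270,0,370,165),4.5)"
```

```text
t: 25.68
tcp_pos: [0.5666, -0.4507, 0.1831]
orientation: [[-0.923, 0.384, -0.002], [0.384, 0.923, 0.003], [0.003, 0.002, -1.0]]
force: [-0.3, -0.6, -1.2]
finger_gap: 0.521
t: 25.92
tcp_pos: [0.567, -0.4509, 0.1847]
orientation: [[-0.912, 0.409, -0.001], [0.409, 0.912, 0.002], [0.002, 0.002, -1.0]]
force: [0.1, -0.2, -0.8]
finger_gap: 0.523
t 25.93 tcp [ 0.567  -0.4509  0.1847] gap 0.523 F [ 0.1 -0.2 -0.8]
(115, 0.19, 0) d [-0.3 -0.5 -5.3] turn [ 0.1 -0.1  0.1]
```

View pics/w20.png

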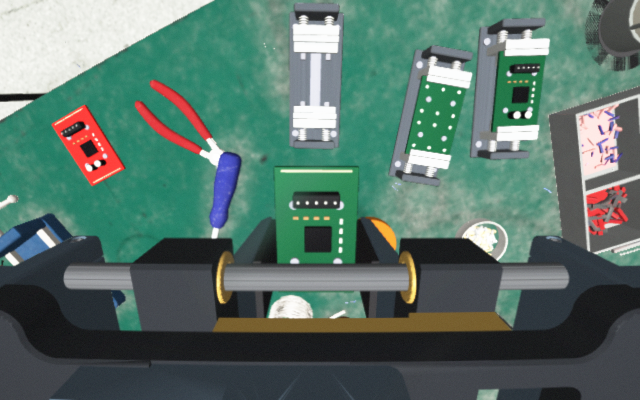

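View pics/w20a.png

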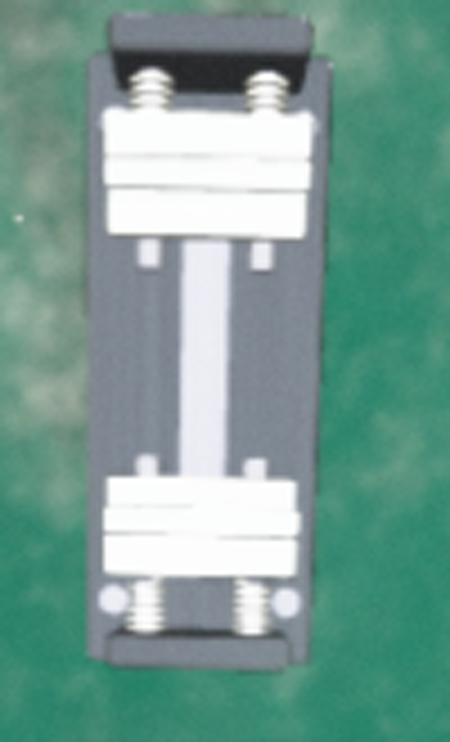

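```bash
python3 -c "
from h import *
import pickle
c=pickle.load(open('w20.pkl','rb'))
P=unproj(c,np.array([(107,235),(306,238),(298,480),(105,477)])/4.5+np.array([270,0]),.032); d=P[2]+P[3]-P[0]-P[1]; w=P[1]+P[2]-P[0]-P[3]
print(P.mean(0).round(4),np.degrees(np.arctan2(d[1],d[0])),np.degrees(np.arctan2(w[1],w[0])),np.linalg.norm(d)/2,np.linalg.norm(w)/2)
"
```

```text
[ 0.4626 -0.4047  0.032 ] -25.45514672484959 65.00135879805697 0.05191552044426694 0.04459488259928435
```

```bash
sed -i "s/'H3':(np.array(\[.4623,-.4042\]),-24.3)/'H3':(np.array([.4625,-.4045]),-25.1)/" h.py; python3 -c "
from h import *
ow('H3',[(22,70,0),(22,70,20),(28,5,20),(34,.8,20),(39,.8,20),(49.5,.8,20),(49.5,.8,10),(50,1,0),(42,1,0),(40,.5,0)],30.7,2.8)"
```

```text
t 25.98 tcp [ 0.5671 -0.4511  0.185 ] gap 0.522 F [-0.1  0.1 -0.7]
(np.float64(-8.7), np.float64(0.0992), 0) d [123.1  -0.3  85.9] turn [ 0.1 -0.1  0.9]
(np.float64(-7.81), np.float64(0.1099), 20) d [ -0.9  -0.  -10.7] turn [-0. 20.  0.]
(np.float64(-1.81), np.float64(0.0449), 20) d [-27.9   0.   59. ] turn [0. 0. 0.]
(np.float64(4.19), np.float64(0.0407), 20) d [-7.1  0.   1.9] turn [0. 0. 0.]
(np.float64(9.19), np.float64(0.0407), 20) d [-4.7  0.  -1.7] turn [0. 0. 0.]
(np.float64(19.69), np.float64(0.0407), 20) d [-9.9 -0.  -3.6] turn [0. 0. 0.]
(np.float64(18.78), np.float64(0.0354), 10) d [-1.  -0.   5.3] turn [  0. -10.   0.]
(np.float64(19.3), np.float64(0.0302), 0) d [-1.4  0.   5. ] turn [ -0. -10.   0.]
(np.float64(11.3), np.float64(0.0302), 0) d [ 8. -0.  0.] turn [0. 0. 0.]
(np.float64(9.3), np.float64(0.0297), 0) d [2.  0.  0.5] turn [0. 0. 0.]
```

```bash
python3 -m crank '[{"delta_pos":[41,0,25],"turn":[0,0,0.9]},{"delta_pos":[41,0,25],"turn":[0,0,0]},{"delta_pos":[41,0,25],"turn":[0,0,0]},{"delta_pos":[0,0,0],"turn":[0,10,0]},{"delta_pos":[0,0,0],"turn":[0,10,0]},{"delta_pos":[0,0,0],"turn":[0,0,0]}]' 0
python3 -c "
from h import *
ow('H3',[(22,70,20),(28,5,20)],30.7,2.8)
c=cam('wrist'); save(c,'w21')"
```

```text
t: 26.72
tcp_pos: [0.457, -0.3997, 0.1099]
orientation: [[-0.851, 0.424, -0.31], [0.397, 0.906, 0.147], [0.343, 0.002, -0.939]]
force: [0.2, 0.6, -0.8]
finger_gap: 0.522
t 26.73 tcp [ 0.457  -0.3997  0.1099] gap 0.522 F [ 0.2  0.6 -0.8]
(np.float64(-7.81), np.float64(0.1099), 20) d [ 0.8 -2.   0.3] turn [ 0.1 -0.1  0.1]
(np.float64(-1.81), np.float64(0.0449), 20) d [-27.9   0.   59. ] turn [0. 0. 0.]
```

View pics/w21.png

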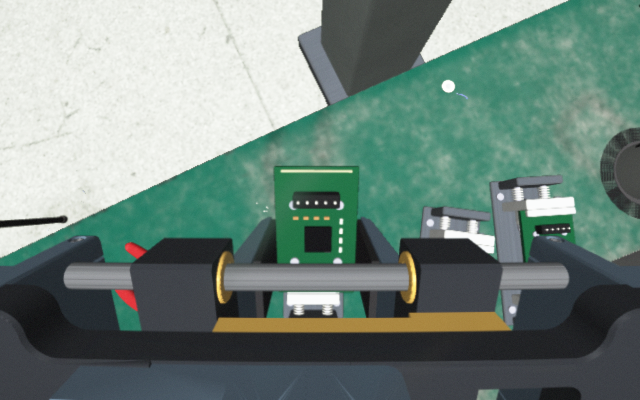

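```bash
python3 -m crank '[{"delta_pos":[-8,-1.5,20],"turn":[0,0,0]},{"delta_pos":[-9,0,20],"turn":[0,0,0]},{"delta_pos":[-10,0,19],"turn":[0,0,0]},{"delta_pos":[0,0,0],"turn":[0,0,0]}]' 0
python3 -c "
from h import *
ow('H3',[(28,5,20),(34,.8,20),(39,.8,20)],30.7,2.8)"
```

```text
t: 27.28
tcp_pos: [0.4592, -0.4022, 0.0441]
orientation: [[-0.849, 0.426, -0.311], [0.4, 0.905, 0.149], [0.344, 0.002, -0.939]]
force: [-0.4, -0.0, -0.0]
finger_gap: 0.524
t 27.27 tcp [ 0.4592 -0.4022  0.0441] gap 0.524 F [-0.4 -0.  -0. ]
(np.float64(-1.81), np.float64(0.0449), 20) d [-1.7 -0.7 -1.5] turn [ 0.2 -0.1 -0.1]
(np.float64(4.19), np.float64(0.0407), 20) d [-7.1  0.   1.9] turn [0. 0. 0.]
(np.float64(9.19), np.float64(0.0407), 20) d [-4.7  0.  -1.7] turn [0. 0. 0.]
```

```bash
python3 -m crank '[{"delta_pos":[-4.5,-0.5,0],"turn":[0,0,0]},{"delta_pos":[-4.3,0,0.9],"turn":[0,0,0]},{"delta_pos":[0,0,0],"turn":[0,0,0]}]' 0
python3 -c "
from h import *
ow('H3',[(34,.8,20),(39,.8,20)],30.7,2.8)"
python3 -m crank '[{"delta_pos":[-4.7,0,-1.4],"turn":[0,0,0]},{"delta_pos":[0,0,0],"turn":[0,0,0]}]' 0
python3 -c "
from h import *
ow('H3',[(39,.8,20),(49.5,.8,20)],30.7,2.8)"
```

```text
t: 27.65
tcp_pos: [0.4675, -0.4069, 0.0425]
orientation: [[-0.85, 0.426, -0.308], [0.4, 0.905, 0.146], [0.341, 0.001, -0.94]]
force: [0.2, -0.3, -1.1]
finger_gap: 0.522
t 27.65 tcp [ 0.4675 -0.4069  0.0425] gap 0.522 F [ 0.2 -0.3 -1.1]
(np.float64(4.19), np.float64(0.0407), 20) d [0.6 0.1 2.2] turn [ 0.1  0.  -0.1]
(np.float64(9.19), np.float64(0.0407), 20) d [-4.7  0.  -1.7] turn [0. 0. 0.]
t: 27.9
tcp_pos: [0.4715, -0.4087, 0.042]
orientation: [[-0.85, 0.426, -0.309], [0.4, 0.905, 0.147], [0.342, 0.001, -0.94]]
force: [-2.8, 0.9, -1.7]
finger_gap: 0.521
t 27.9 tcp [ 0.4715 -0.4087  0.042 ] gap 0.521 F [-2.8  0.9 -1.7]
(np.float64(9.19), np.float64(0.0407), 20) d [0.3 0.  1.4] turn [ 0.1 -0.  -0.1]
(np.float64(19.69), np.float64(0.0407), 20) d [-9.9 -0.  -3.6] turn [0. 0. 0.]
```

```bash
python3 -m crank '[{"delta_pos":[-3.4,0,-0.2],"turn":[0,0,0]},{"delta_pos":[-3.2,0,-1.1],"turn":[0,0,0]},{"delta_pos":[-3.2,0,-1.2],"turn":[0,0,0]},{"delta_pos":[0,0,0],"turn":[0,0,0]}]' 0
python3 -c "
from h import *
ow('H3',[(49.5,.8,20),(49.5,.8,10)],30.7,2.8)"
```

```text
t: 28.4
tcp_pos: [0.4806, -0.4131, 0.041]
orientation: [[-0.85, 0.426, -0.309], [0.4, 0.905, 0.147], [0.342, 0.001, -0.94]]
force: [-3.1, 2.6, 2.9]
finger_gap: 0.52
t 28.4 tcp [ 0.4806 -0.4131  0.041 ] gap 0.52 F [-3.1  2.6  2.9]
(np.float64(19.69), np.float64(0.0407), 20) d [0.3 0.1 0.4] turn [ 0.1 -0.  -0.1]
(np.float64(18.78), np.float64(0.0354), 10) d [-1.  -0.   5.3] turn [  0. -10.   0.]
```

```bash
python3 -m crank '[{"delta_pos":[-0.7,0,2.5],"turn":[0,-5,0]},{"delta_pos":[-0.7,0,2.5],"turn":[0,-5,0]},{"delta_pos":[0,0,0],"turn":[0,0,0]}]' 0
python3 -c "
from h import *
ow('H3',[(49.5,.8,10),(50,1,0)],30.7,2.8)
c=cam('wrist'); save(c,'w22',(200,60,440,260),3)"
```

```text
t: 28.78
tcp_pos: [0.4793, -0.4124, 0.0357]
orientation: [[-0.891, 0.427, -0.157], [0.42, 0.904, 0.075], [0.174, 0.001, -0.985]]
force: [-5.1, 1.4, -2.7]
finger_gap: 0.52
t 28.77 tcp [ 0.4793 -0.4124  0.0357] gap 0.52 F [-5.1  1.4 -2.7]
(np.float64(18.78), np.float64(0.0354), 10) d [-0.3  0.1  0.2] turn [ 0.1 -0.  -0.1]
(np.float64(19.3), np.float64(0.0302), 0) d [-1.4  0.   5. ] turn [ -0. -10.   0.]
```

View pics/w22.png

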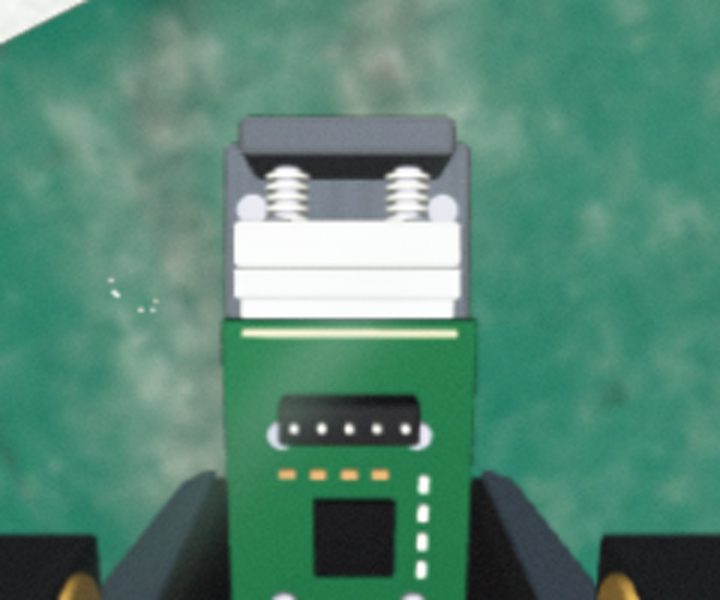

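Near end clear of the near lip. Level out.

```bash
python3 -m crank '[{"delta_pos":[-0.9,0,2.2],"turn":[0,-5,0]},{"delta_pos":[0,0,0],"turn":[0,0,0]}]' 0
python3 -m crank '[{"delta_pos":[-0.9,0,2.9],"turn":[0,-5,0]},{"delta_pos":[0,0,0],"turn":[0,0,0]}]' 0
python3 -c "
from h import *
ow('H3',[(50,1,0)],30.7,2.8)
c=cam('wrist'); save(c,'w23',(200,60,440,260),3)"
```

```text
t: 29.08
tcp_pos: [0.48, -0.4127, 0.0331]
orientation: [[-0.901, 0.427, -0.079], [0.425, 0.904, 0.039], [0.088, 0.001, -0.996]]
force: [-3.8, 2.4, -1.9]
finger_gap: 0.522
t: 29.32
tcp_pos: [0.4806, -0.4129, 0.0301]
orientation: [[-0.904, 0.427, 0.0], [0.427, 0.904, 0.002], [0.001, 0.002, -1.0]]
force: [-3.3, 2.6, -2.1]
finger_gap: 0.521
t 29.32 tcp [ 0.4806 -0.4129  0.0301] gap 0.521 F [-3.3  2.6 -2.1]
(np.float64(19.3), np.float64(0.0302), 0) d [ 0.6 -0.1 -0.1] turn [ 0.1 -0.  -0.2]
```

View pics/w23.png

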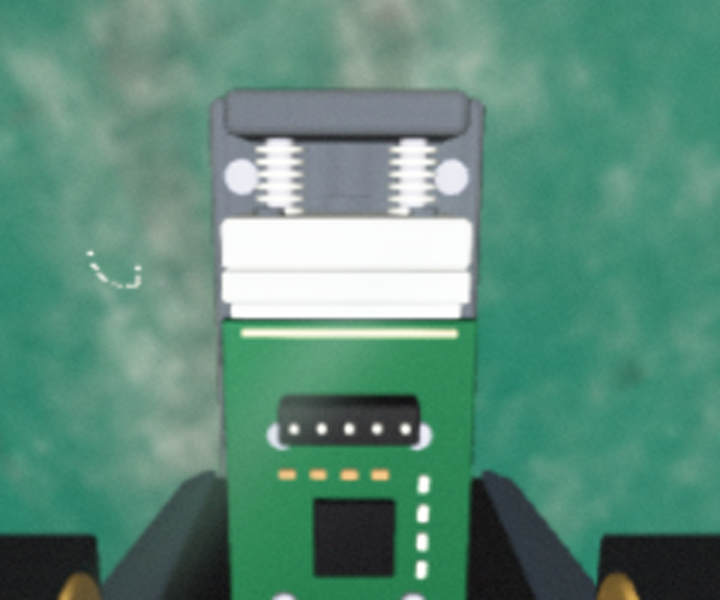

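```bash
python3 -m crank '[{"delta_pos":[3,0,0],"turn":[0,0,0]},{"delta_pos":[3,0,0],"turn":[0,0,0]},{"delta_pos":[3,0,0],"turn":[0,0,0]},{"delta_pos":[1,0,0.5],"turn":[0,0,0]},{"delta_pos":[0,0,0],"turn":[0,0,0]}]' 0
python3 -c "
from h import *
ow('H3',[(40,.5,0)],30.7,2.8)
c=cam('wrist'); save(c,'w24',(200,60,440,260),3)"
```

```text
t: 30.0
tcp_pos: [0.4726, -0.4095, 0.0303]
orientation: [[-0.904, 0.426, 0.001], [0.426, 0.904, 0.001], [-0.001, 0.001, -1.0]]
force: [-1.7, 0.3, 0.3]
finger_gap: 0.52
t 30.0 tcp [ 0.4726 -0.4095  0.0303] gap 0.52 F [-1.7  0.3  0.3]
(np.float64(9.3), np.float64(0.0297), 0) d [2.  0.2 0.6] turn [ 0.1  0.  -0.1]
```

View pics/w24.png

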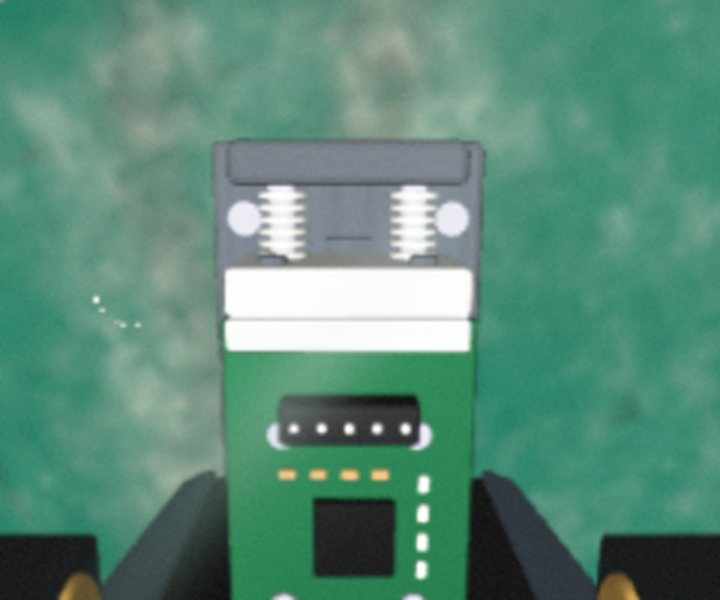

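Under the near lip. Release, rise, and look.

```bash
python3 -m crank '[{"delta_pos":[1.5,0,0.5],"turn":[0,0,0]},{"delta_pos":[0,0,0],"turn":[0,0,0]}]' 0
python3 -m crank '[{"delta_pos":[0,0,0],"turn":[0,0,0]},{"delta_pos":[0,0,0],"turn":[0,0,0]},{"delta_pos":[0,0,0],"turn":[0,0,0]}]' 62
python3 -m crank '[{"delta_pos":[0,0,-30],"turn":[0,0,0]},{"delta_pos":[0,0,-45],"turn":[0,0,0]},{"delta_pos":[0,0,-45],"turn":[0,0,0]},{"delta_pos":[-40,0,-40],"turn":[0,0,0]},{"delta_pos":[-40,0,0],"turn":[0,0,0]},{"delta_pos":[-30,20,0],"turn":[0,0,0]},{"delta_pos":[0,20,0],"turn":[0,0,0]}]' 64
python3 -c "
from h import *
c=cam('wrist'); save(c,'w25')
seq('H2',[(110,.19,0)])"
```

```text
t: 30.3
tcp_pos: [0.4712, -0.4088, 0.0296]
orientation: [[-0.905, 0.426, 0.001], [0.426, 0.905, 0.001], [-0.001, 0.001, -1.0]]
force: [-1.1, -0.3, -1.1]
finger_gap: 0.522
t: 30.68
tcp_pos: [0.4711, -0.4086, 0.0295]
orientation: [[-0.905, 0.426, 0.001], [0.426, 0.905, 0.001], [-0.0, 0.001, -1.0]]
force: [0.2, -0.0, 0.3]
finger_gap: 0.621
t: 31.55
tcp_pos: [0.589, -0.4194, 0.1893]
orientation: [[-0.905, 0.426, 0.001], [0.426, 0.905, 0.001], [-0.0, 0.001, -1.0]]
force: [-1.2, -0.2, -0.8]
finger_gap: 0.64
t 31.6 tcp [ 0.5888 -0.4169  0.189 ] gap 0.643 F [0.6 2.  0.1]
(110, 0.19, 0) d [-25.9  71.9  -0.8] turn [ 0.1 -0.1  7.2]
```

View pics/w25.png

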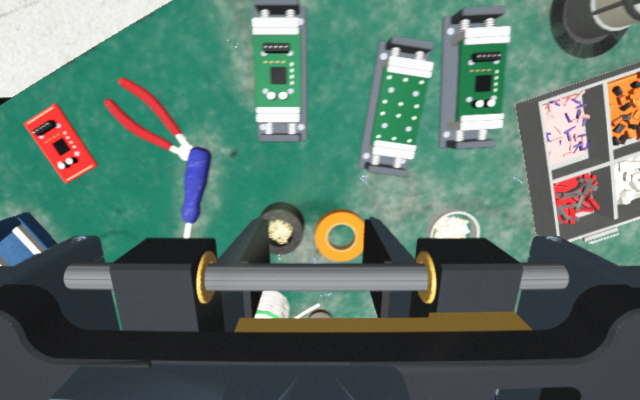

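```bash
python3 -m crank '[{"delta_pos":[-13,36,0],"turn":[0,0,7.2]},{"delta_pos":[-8.5,37.5,0],"turn":[0,0,0]},{"delta_pos":[0,0,0],"turn":[0,0,0]}]' 66
python3 -c "
from h import *
import pickle
c=cam('wrist'); pickle.dump(c,open('w26.pkl','wb'));save(c,'w26a',(260,0,370,200),3.9)
seq('H2',[(110,.19,0)])"
```

```text
t: 31.98
tcp_pos: [0.6425, -0.3633, 0.1895]
orientation: [[-0.845, 0.534, 0.0], [0.534, 0.845, 0.001], [0.001, 0.001, -1.0]]
force: [-0.4, 0.5, -0.1]
finger_gap: 0.658
t 32.02 tcp [ 0.6416 -0.3643  0.1895] gap 0.66 F [ 0.1 -1.  -0.4]
(110, 0.19, 0) d [-0.2  1.8 -0.5] turn [ 0.1 -0.   0.1]
```

View pics/w26a.png

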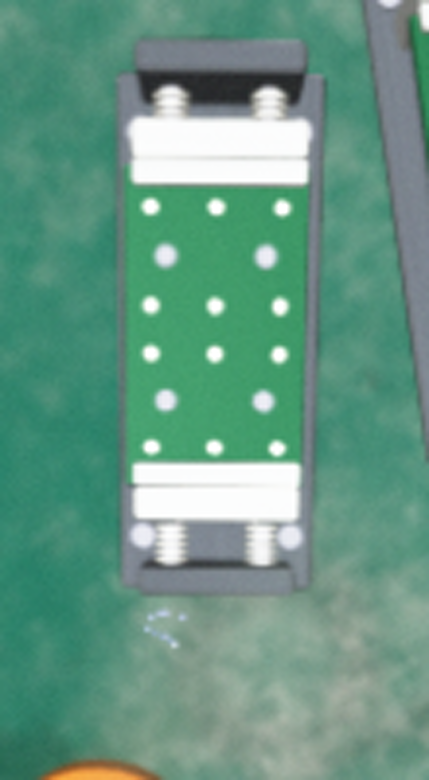

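```bash
python3 -c "
from h import *
import pickle
c=pickle.load(open('w26.pkl','rb'))
for p,z in (([(131,184),(307,185),(300,463),(132,463)],.0435),([(165,256),(266,256),(263,400),(165,400)],.036)):
  P=unproj(c,np.array(p)/3.9+np.array([260,0]),z); d=P[2]+P[3]-P[0]-P[1]; w=P[1]+P[2]-P[0]-P[3]
  print(P.mean(0).round(4),np.degrees(np.arctan2(d[1],d[0])),np.degrees(np.arctan2(w[1],w[0])),np.linalg.norm(d)/2,np.linalg.norm(w)/2)
"
```

```text
[ 0.5498 -0.305   0.0435] -32.97373788960479 57.53906204242217 0.06784915165089585 0.04433262306783146
[ 0.5491 -0.3053  0.036 ] -32.982266337988364 57.68520028563663 0.0359342468811145 0.026260541007954236
```

```bash
sed -i "s/'H2':(np.array(\[.5499,-.3039\]),-32.4)/'H2':(np.array([.5495,-.3051]),-32.7)/" h.py; python3 -c "
from h import *
seq('H2',[(5,.12,0),(5,.06,0)])"
```

```text
t 32.02 tcp [ 0.6416 -0.3643  0.1895] gap 0.66 F [ 0.1 -1.  -0.4]
(5, 0.12, 0) d [104.4   0.6  69.5] turn [ 0.1 -0.   0.4]
(5, 0.06, 0) d [ 0.  0. 60.] turn [0. 0. 0.]
```

```bash
python3 -m crank '[{"delta_pos":[50,0.3,25],"turn":[0,0,0.4]},{"delta_pos":[54,0.3,25],"turn":[0,0,0]},{"delta_pos":[0,0,40],"turn":[0,0,0]},{"delta_pos":[0,0,38],"turn":[0,0,0]},{"delta_pos":[0,0,0],"turn":[0,0,0]}]' 63
python3 -c "
from h import *
c=cam('wrist'); save(c,'w27')
seq('H2',[(5,.026,0)])"
```

```text
t: 32.65
tcp_pos: [0.5522, -0.3081, 0.0595]
orientation: [[-0.84, 0.543, -0.004], [0.543, 0.84, 0.004], [0.005, 0.001, -1.0]]
force: [-0.7, -0.0, 0.3]
finger_gap: 0.633
t 32.7 tcp [ 0.5535 -0.3088  0.0614] gap 0.627 F [ 0.3 -0.4 -0.1]
(5, 0.026, 0) d [ 0.3  0.9 35.4] turn [ 0.1 -0.1 -0.2]
```

View pics/w27.png

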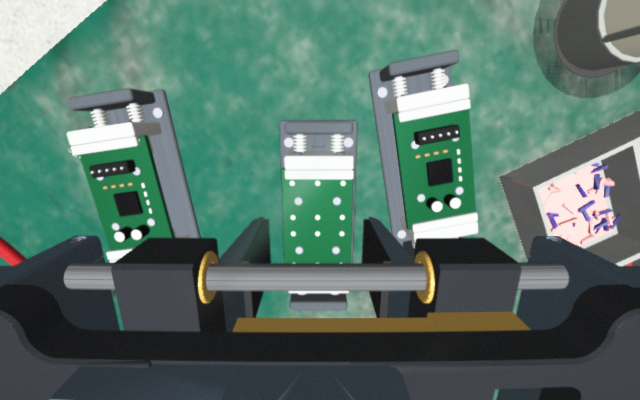

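```bash
python3 -m crank '[{"delta_pos":[0,0.8,18],"turn":[0,0,0]},{"delta_pos":[0,0,17],"turn":[0,0,0]},{"delta_pos":[0,0,0],"turn":[0,0,0]}]' 63
python3 -m crank '[{"delta_pos":[0,0,0],"turn":[0,0,0]},{"delta_pos":[0,0,0],"turn":[0,0,0]},{"delta_pos":[0,0,0],"turn":[0,0,0]},{"delta_pos":[0,0,0],"turn":[0,0,0]}]' 0
python3 -c "
from h import *
seq('H2',[(5,.026,0)])"
```

```text
t: 33.08
tcp_pos: [0.5544, -0.3074, 0.0253]
orientation: [[-0.84, 0.542, -0.001], [0.542, 0.84, 0.002], [0.002, 0.001, -1.0]]
force: [0.7, -0.3, 0.2]
finger_gap: 0.63
t: 33.58
tcp_pos: [0.5554, -0.308, 0.027]
orientation: [[-0.84, 0.542, 0.001], [0.542, 0.84, 0.001], [-0.0, 0.001, -1.0]]
force: [-0.6, -0.4, 1.6]
finger_gap: 0.522
t 33.58 tcp [ 0.5554 -0.308   0.027 ] gap 0.522 F [-0.6 -0.4  1.6]
(5, 0.026, 0) d [ 1.5 -0.7  1. ] turn [ 0.1  0.  -0.1]
```

```bash
python3 -m crank '[{"delta_pos":[-3,0,-0.7],"turn":[0,0,0]},{"delta_pos":[-4,0,0],"turn":[0,0,0]},{"delta_pos":[-3.3,0,0],"turn":[0,0,0]},{"delta_pos":[0,0,0],"turn":[0,0,0]}]' 0
python3 -c "
from h import *
c=cam('wrist'); save(c,'w28',(200,60,440,260),3)
ow('H2',[(50,.8,0),(50,.8,10),(49.5,.8,20),(39,.8,20),(34,.8,20),(28,5,20),(22,70,20)],33.5,5)"
```

```text
t: 34.08
tcp_pos: [0.5637, -0.3134, 0.0271]
orientation: [[-0.84, 0.542, -0.0], [0.542, 0.84, 0.001], [0.001, 0.001, -1.0]]
force: [-3.8, 2.2, -0.0]
finger_gap: 0.52
t 34.12 tcp [ 0.5637 -0.3133  0.0272] gap 0.519 F [-3.5  2.3 -0.2]
(np.float64(16.5), np.float64(0.0278), 0) d [-0.1 -0.7 -0.6] turn [ 0.1 -0.  -0.1]
(np.float64(16.14), np.float64(0.0337), 10) d [ 0.4  0.  -5.9] turn [ 0. 10.  0.]
(np.float64(16.31), np.float64(0.0396), 20) d [ 0.9 -0.  -5.8] turn [ 0. 10. -0.]
(np.float64(5.81), np.float64(0.0396), 20) d [9.9 0.  3.6] turn [0. 0. 0.]
(np.float64(0.81), np.float64(0.0396), 20) d [ 4.7 -0.   1.7] turn [0. 0. 0.]
(np.float64(-5.19), np.float64(0.0438), 20) d [ 7.1  0.  -1.9] turn [0. 0. 0.]
(np.float64(-11.19), np.float64(0.1088), 20) d [ 27.9  -0.  -59. ] turn [0. 0. 0.]
```

View pics/w28.png

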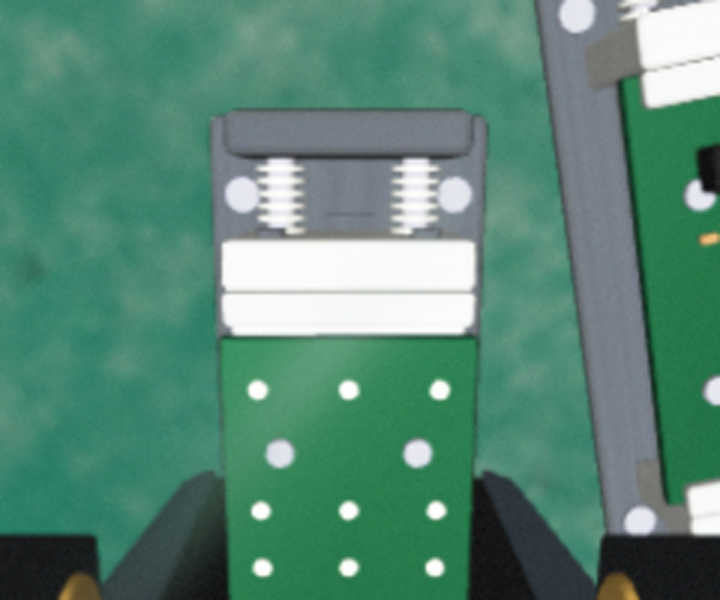

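```bash
python3 -m crank '[{"delta_pos":[-1.2,0,0],"turn":[0,0,0]},{"delta_pos":[0.3,0,-3.2],"turn":[0,5,0]},{"delta_pos":[0.3,0,-3],"turn":[0,5,0]},{"delta_pos":[0,0,0],"turn":[0,0,0]}]' 0
python3 -c "
from h import *
c=cam('wrist'); save(c,'w29',(200,60,440,260),3)
ow('H2',[(50,.8,10),(49.5,.8,20)],33.5,5)"
```

```text
t: 34.62
tcp_pos: [0.5651, -0.3143, 0.0333]
orientation: [[-0.828, 0.542, -0.145], [0.534, 0.84, 0.095], [0.173, 0.001, -0.985]]
force: [-3.9, 3.3, 1.5]
finger_gap: 0.522
t 34.67 tcp [ 0.5648 -0.3141  0.0333] gap 0.522 F [-4.4  2.7  1.8]
(np.float64(16.14), np.float64(0.0337), 10) d [ 1.6 -0.7 -0.1] turn [ 0.1  0.1 -0.1]
(np.float64(16.31), np.float64(0.0396), 20) d [ 0.9 -0.  -5.8] turn [ 0. 10. -0.]
```

View pics/w29.png

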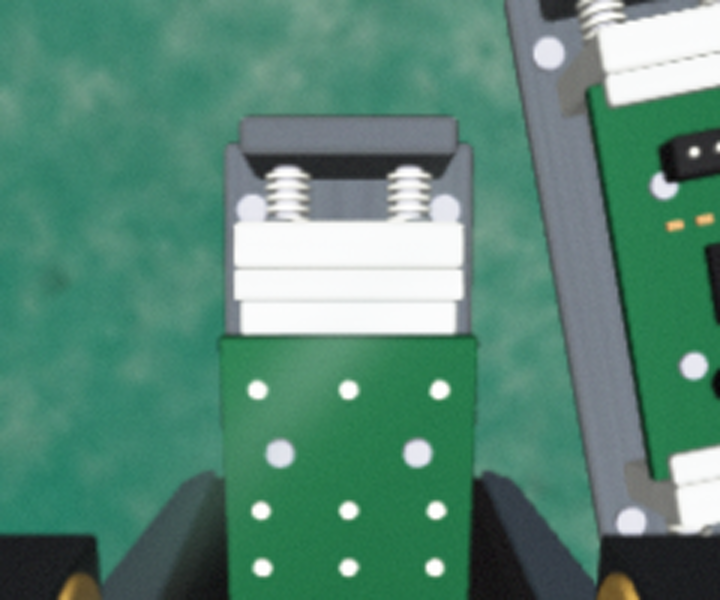

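Near end is rising clear of the lip. Tilt to 20° and withdraw.

```bash
python3 -m crank '[{"delta_pos":[0.5,0,-3],"turn":[0,5,0]},{"delta_pos":[0.5,0,-2.8],"turn":[0,5,0]},{"delta_pos":[5,0,1.8],"turn":[0,0,0]},{"delta_pos":[5,0,1.8],"turn":[0,0,0]},{"delta_pos":[4.5,0,1.4],"turn":[0,0,0]},{"delta_pos":[0,0,0],"turn":[0,0,0]}]' 0
python3 -c "
from h import *
ow('H2',[(34,.8,20),(28,5,20),(22,70,20)],33.5,5)"
```

```text
t: 35.42
tcp_pos: [0.5518, -0.3057, 0.0401]
orientation: [[-0.79, 0.542, -0.286], [0.509, 0.84, 0.186], [0.341, 0.001, -0.94]]
force: [0.1, -0.1, -0.5]
finger_gap: 0.519
t 35.42 tcp [ 0.5518 -0.3057  0.0401] gap 0.519 F [ 0.1 -0.1 -0.5]
(np.float64(0.81), np.float64(0.0396), 20) d [ 1.2 -0.7  0.9] turn [ 0.1  0.1 -0.1]
(np.float64(-5.19), np.float64(0.0438), 20) d [ 7.1  0.  -1.9] turn [0. 0. 0.]
(np.float64(-11.19), np.float64(0.1088), 20) d [ 27.9  -0.  -59. ] turn [0. 0. 0.]
```

```bash
python3 -m crank '[{"delta_pos":[4,0,-1],"turn":[0,0,0]},{"delta_pos":[4,0,-1.5],"turn":[0,0,0]},{"delta_pos":[7,0,-15],"turn":[0,0,0]},{"delta_pos":[20,0,-44],"turn":[0,0,0]},{"delta_pos":[15,0,-40],"turn":[0,0,0]},{"delta_pos":[0,0,0],"turn":[0,-10,0]},{"delta_pos":[0,0,0],"turn":[0,-10,0]},{"delta_pos":[0,0,0],"turn":[0,0,0]}]' 0
python3 -c "
from h import *
c=cam('wrist'); save(c,'w30')
c=cam('top'); save(c,'t30',(145,160,385,280),3.3)
plan([.43,-.11,.15],85)"
```

```text
t: 36.42
tcp_pos: [0.5403, -0.2984, 0.1536]
orientation: [[-0.84, 0.542, 0.001], [0.542, 0.84, 0.0], [-0.001, 0.001, -1.0]]
force: [0.4, -1.3, -0.2]
finger_gap: 0.519
t 36.525 tcp [ 0.5418 -0.2994  0.1533] total delta (tool) [196.6  98.5   3.8] turn [  0.1  -0.1 -27.8] gap 0.522 F [ 0.5 -0.9 -1.3]
```

View pics/w30.png

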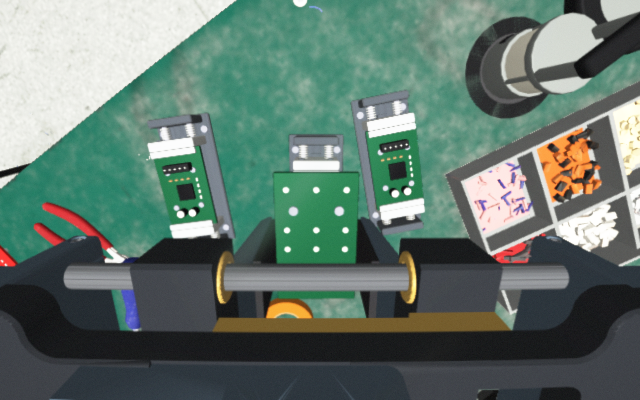

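View pics/t30.png

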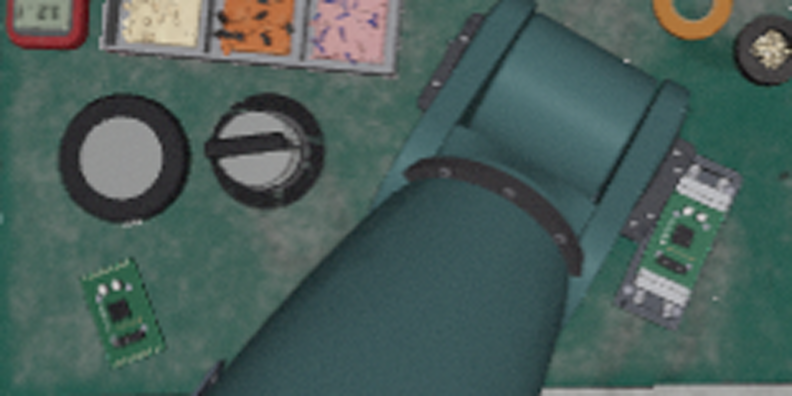

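```bash
python3 -m crank '[{"delta_pos":[50,25,0],"turn":[0,0,0]},{"delta_pos":[50,25,0],"turn":[0,0,0]},{"delta_pos":[50,25,0],"turn":[0,0,0]},{"delta_pos":[47,23,0],"turn":[0,0,0]},{"delta_pos":[0,0,0],"turn":[0,0,-9.3]},{"delta_pos":[0,0,0],"turn":[0,0,-9.3]},{"delta_pos":[0,0,0],"turn":[0,0,-9.3]},{"delta_pos":[0,0,0],"turn":[0,0,0]}]' 0
python3 -m crank '[{"delta_pos":[0,0,50],"turn":[0,0,0]},{"delta_pos":[0,0,50],"turn":[0,0,0]},{"delta_pos":[0,0,30],"turn":[0,0,0]},{"delta_pos":[0,0,0],"turn":[0,0,0]}]' 0
python3 -c "
from h import *
c=cam('wrist'); save(c,'w31')
plan([.43,-.11,.007],85)"
```

```text
t: 37.52
tcp_pos: [0.43, -0.1103, 0.1527]
orientation: [[-0.996, 0.087, -0.001], [0.087, 0.996, 0.002], [0.001, 0.002, -1.0]]
force: [-0.1, -0.3, -0.2]
finger_gap: 0.52
t: 38.02
tcp_pos: [0.4283, -0.1097, 0.0208]
orientation: [[-0.996, 0.09, -0.004], [0.09, 0.996, 0.003], [0.005, 0.002, -1.0]]
force: [0.2, 0.6, -0.7]
finger_gap: 0.519
t 38.075 tcp [ 0.4292 -0.11    0.0221] total delta (tool) [-0.8  0.  15.1] turn [ 0.1 -0.1 -0.1] gap 0.52 F [-0.5  0.3  0.2]
```

View pics/w31.png

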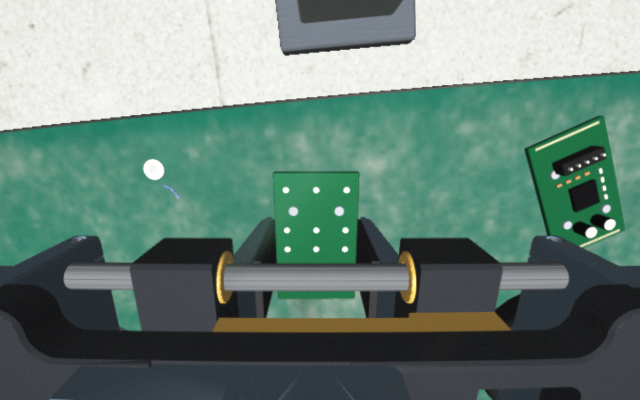

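```bash
python3 -m crank '[{"delta_pos":[0,0,8],"turn":[0,0,0]},{"delta_pos":[0,0,4],"turn":[0,0,0]},{"delta_pos":[0,0,2],"turn":[0,0,0]},{"delta_pos":[0,0,0],"turn":[0,0,0]}]' 0
python3 -m crank '[{"delta_pos":[0,0,1],"turn":[0,0,0]},{"delta_pos":[0,0,0],"turn":[0,0,0]}]' 0
python3 -m crank '[{"delta_pos":[0,0,1],"turn":[0,0,0]},{"delta_pos":[0,0,0],"turn":[0,0,0]}]' 0
```

```text
t: 38.58
tcp_pos: [0.4293, -0.11, 0.0085]
orientation: [[-0.996, 0.086, 0.001], [0.086, 0.996, 0.001], [-0.001, 0.001, -1.0]]
force: [0.4, 0.3, -0.7]
finger_gap: 0.519
t: 38.83
tcp_pos: [0.4293, -0.1099, 0.0074]
orientation: [[-0.996, 0.086, 0.001], [0.086, 0.996, 0.001], [-0.0, 0.001, -1.0]]
force: [0.7, -0.5, -0.5]
finger_gap: 0.524
t: 39.08
tcp_pos: [0.4294, -0.11, 0.0067]
orientation: [[-0.996, 0.086, 0.0], [0.086, 0.996, 0.001], [-0.0, 0.001, -1.0]]
force: [-3.4, 1.1, 12.9]
finger_gap: 0.52
```

Contact. Release and rise, then look at board A.

```bash
python3 -m crank '[{"delta_pos":[0,0,-0.5],"turn":[0,0,0]},{"delta_pos":[0,0,0],"turn":[0,0,0]},{"delta_pos":[0,0,0],"turn":[0,0,0]}]' 66
python3 -m crank '[{"delta_pos":[0,0,-40],"turn":[0,0,0]},{"delta_pos":[0,0,-50],"turn":[0,0,0]},{"delta_pos":[0,0,-50],"turn":[0,0,0]},{"delta_pos":[0,0,-40],"turn":[0,0,0]},{"delta_pos":[-10,40,0],"turn":[0,0,0]},{"delta_pos":[0,40,0],"turn":[0,0,0]},{"delta_pos":[0,0,0],"turn":[0,0,-10]},{"delta_pos":[0,0,0],"turn":[0,0,-10]}]' 66
python3 -m crank '[{"delta_pos":[0,0,0],"turn":[0,0,-4.8]},{"delta_pos":[0,0,0],"turn":[0,0,0]}]' 66
python3 -c "
from h import *
import pickle
c=cam('wrist'); save(c,'w32'); pickle.dump(c,open('w32.pkl','wb'))
save(c,'w32a',(310,70,450,200),5)
plan([.4198,.0612,.15],109.6)"
```

```text
t: 39.45
tcp_pos: [0.4292, -0.1099, 0.0068]
orientation: [[-0.996, 0.086, 0.0], [0.086, 0.996, 0.001], [-0.0, 0.001, -1.0]]
force: [0.0, 0.4, -1.0]
finger_gap: 0.66
t: 40.45
tcp_pos: [0.4459, -0.0308, 0.1869]
orientation: [[-0.964, -0.266, 0.0], [-0.266, 0.964, 0.001], [-0.001, 0.001, -1.0]]
force: [-0.1, -0.8, -0.7]
finger_gap: 0.661
t: 40.7
tcp_pos: [0.4459, -0.0312, 0.1868]
orientation: [[-0.941, -0.339, 0.0], [-0.339, 0.941, 0.001], [-0.001, 0.001, -1.0]]
force: [0.3, 1.0, 0.1]
finger_gap: 0.656
t 40.75 tcp [ 0.4459 -0.0313  0.1869] total delta (tool) [-6.6 95.8 37. ] turn [0.1 0.  0.1] gap 0.662 F [-0.1  0.1  0.5]
```

View pics/w32.png

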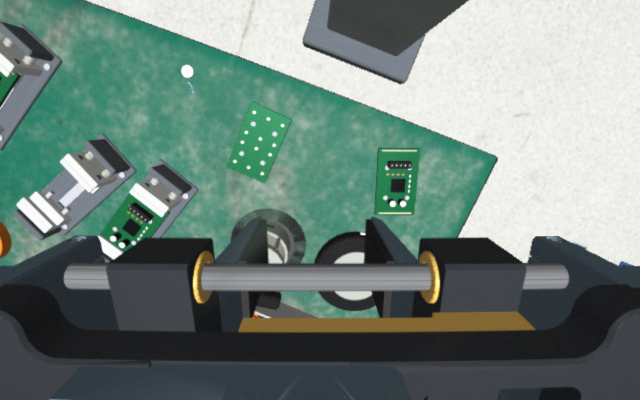

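View pics/w32a.png

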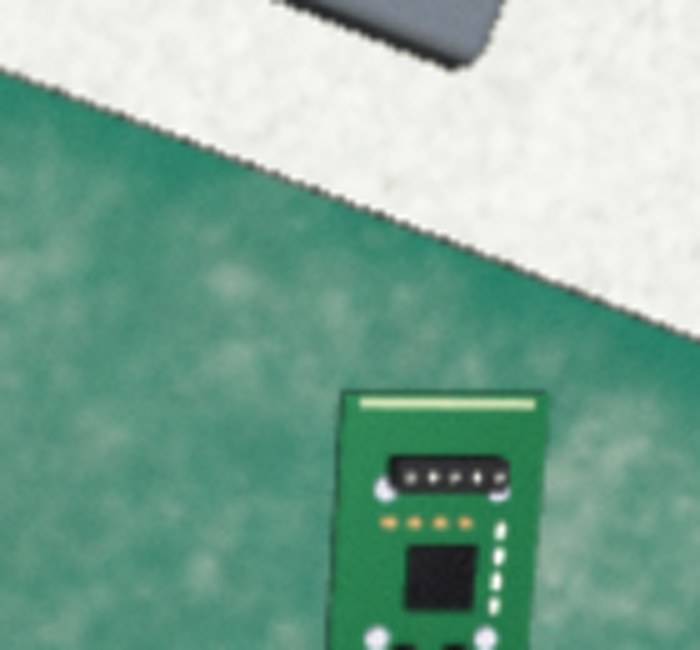

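```bash
python3 -c "
from h import *
import pickle
c=pickle.load(open('w32.pkl','rb'))
P=unproj(c,np.array([(378.5,148.5),(419.5,149),(414,214.5),(375,213)]),.016); d=P[2]+P[3]-P[0]-P[1]; w=P[1]+P[2]-P[0]-P[3]
print(P.mean(0).round(4),np.degrees(np.arctan2(d[1],d[0])),np.degrees(np.arctan2(w[1],w[0])),np.linalg.norm(d)/2,np.linalg.norm(w)/2)"
```

```text
[0.4102 0.0576 0.016 ] 19.989441260717104 108.36696723312798 0.07810800703228557 0.04746633711402484
```

```bash
python3 -m crank '[{"delta_pos":[-5,48,0],"turn":[0,0,0]},{"delta_pos":[-5,48,0],"turn":[0,0,0]},{"delta_pos":[0,0,50],"turn":[0,0,0]},{"delta_pos":[0,0,50],"turn":[0,0,0]},{"delta_pos":[0,0,43],"turn":[0,0,0]},{"delta_pos":[0,0,0],"turn":[0,0,0]}]' 66
python3 -c "
from h import *
plan([.4235,.0625,.006],109.6)
c=cam('wrist'); save(c,'w33')"
```

```text
t: 41.5
tcp_pos: [0.4207, 0.0623, 0.042]
orientation: [[-0.941, -0.338, -0.005], [-0.338, 0.941, 0.001], [0.005, 0.002, -1.0]]
force: [0.9, -0.6, 1.4]
finger_gap: 0.658
t 41.5 tcp [0.4207 0.0623 0.042 ] total delta (tool) [-2.9 -0.9 35.9] turn [ 0.1 -0.3  0.2] gap 0.658 F [ 0.9 -0.6  1.4]
```

View pics/w33.png

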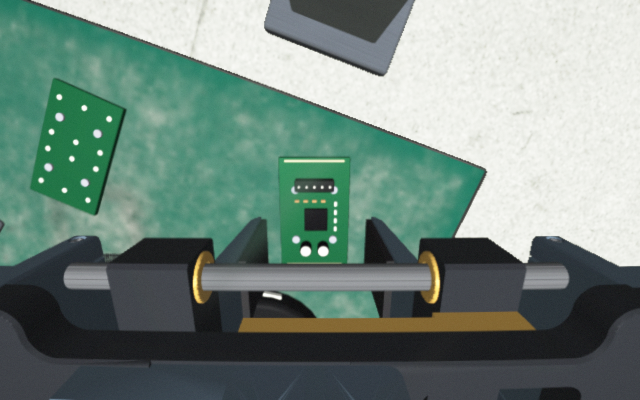

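```bash
python3 -m crank '[{"delta_pos":[0,-1,18],"turn":[0,0,0]},{"delta_pos":[0,0,17],"turn":[0,0,0]},{"delta_pos":[0,0,0],"turn":[0,0,0]}]' 66
python3 -m crank '[{"delta_pos":[0,0,0],"turn":[0,0,0]},{"delta_pos":[0,0,0],"turn":[0,0,0]},{"delta_pos":[0,0,0],"turn":[0,0,0]},{"delta_pos":[0,0,0],"turn":[0,0,0]}]' 0
python3 -m crank '[{"delta_pos":[0,0,-8],"turn":[0,0,0]},{"delta_pos":[0,0,-20],"turn":[0,0,0]},{"delta_pos":[0,0,-50],"turn":[0,0,0]},{"delta_pos":[0,0,-50],"turn":[0,0,0]},{"delta_pos":[0,0,-50],"turn":[0,0,0]},{"delta_pos":[0,0,0],"turn":[0,0,0]}]' 0
python3 -c "
from h import *
c=cam('wrist'); save(c,'w34',(250,140,390,270),5)
seq('H2',[(115,.19,0)])"
```

```text
t: 41.92
tcp_pos: [0.4239, 0.0617, 0.0102]
orientation: [[-0.941, -0.339, 0.001], [-0.339, 0.941, 0.001], [-0.002, 0.001, -1.0]]
force: [-0.4, -0.7, -0.2]
finger_gap: 0.663
t: 42.42
tcp_pos: [0.4242, 0.0618, 0.0102]
orientation: [[-0.941, -0.34, 0.002], [-0.34, 0.941, 0.001], [-0.003, 0.0, -1.0]]
force: [-2.2, 0.6, 13.4]
finger_gap: 0.519
t: 43.18
tcp_pos: [0.4251, 0.0617, 0.1911]
orientation: [[-0.94, -0.34, 0.008], [-0.34, 0.941, 0.002], [-0.008, -0.001, -1.0]]
force: [-1.0, -0.7, -0.6]
finger_gap: 0.52
t 43.23 tcp [0.4239 0.0616 0.1889] gap 0.518 F [-0.7  0.8 -1.3]
(115, 0.19, 0) d [ -63.5 -478.8   -0.8] turn [ 0.1  0.3 52.6]
```

View pics/w34.png

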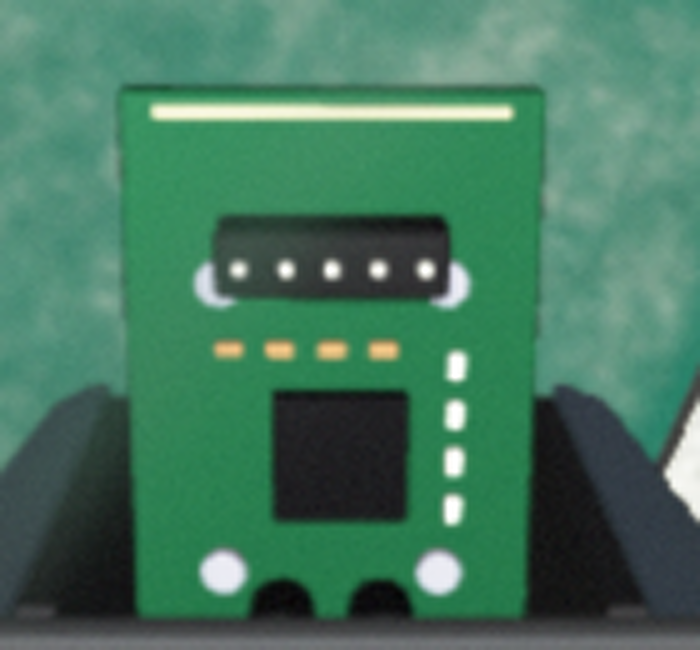

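```bash
python3 -c "
from h import *
c=cam('wrist'); T=np.array(c['camera_from_world']); s=get_state(); R=s['orientation'];o=-T[:3,:3].T@T[:3,3]; tcp=o-R@np.array([ 0.07464952, -0.00017438, -0.17052195])
P=unproj(c,[[274.2,157.6],[358.6,157.6]],tcp[2]+.0064); print(((P-tcp)@R).round(4).tolist())
ow('H2',[(22,70,0)],26,2.5)
"
```

```text
[[0.0539, -0.0233, -0.0065], [0.0539, 0.0234, -0.0065]]
t 43.27 tcp [0.423  0.0615 0.1874] gap 0.523 F [ 0.1 -0.2 -0.9]
(np.float64(-4.0), np.float64(0.0995), 0) d [   8.1 -384.6   87.7] turn [ 0.1  0.1 52.6]
```

```bash
python3 -m crank '[{"delta_pos":[1,-55,0],"turn":[0,0,0]},{"delta_pos":[1,-55,0],"turn":[0,0,0]},{"delta_pos":[1,-55,0],"turn":[0,0,0]},{"delta_pos":[1,-55,0],"turn":[0,0,0]},{"delta_pos":[1,-55,0],"turn":[0,0,0]},{"delta_pos":[1,-55,0],"turn":[0,0,0]},{"delta_pos":[2,-55,0],"turn":[0,0,0]},{"delta_pos":[0,0,0],"turn":[0,0,10.5]}]' 0
python3 -m crank '[{"delta_pos":[0,0,0],"turn":[0,0,10.5]},{"delta_pos":[0,0,0],"turn":[0,0,10.5]},{"delta_pos":[0,0,0],"turn":[0,0,10.5]},{"delta_pos":[0,0,0],"turn":[0,0,10.5]},{"delta_pos":[0,0,0],"turn":[0,10,0]},{"delta_pos":[0,0,0],"turn":[0,10,0]},{"delta_pos":[0,0,0],"turn":[0,0,0]}]' 0
python3 -c "
from h import *
c=cam('wrist'); save(c,'w35')
ow('H2',[(22,70,20),(28,5,20)],26.1,2.5)
"
```

```text
t: 44.28
tcp_pos: [0.5463, -0.306, 0.1844]
orientation: [[-0.987, -0.158, -0.002], [-0.158, 0.987, 0.002], [0.001, 0.002, -1.0]]
force: [-0.3, 1.0, -1.5]
finger_gap: 0.521
t: 45.15
tcp_pos: [0.5464, -0.3034, 0.1836]
orientation: [[-0.79, 0.54, -0.291], [0.506, 0.842, 0.188], [0.347, 0.001, -0.938]]
force: [0.0, 0.8, -1.6]
finger_gap: 0.519
t 45.2 tcp [ 0.546  -0.3032  0.184 ] gap 0.516 F [-0.2  0.2 -1.2]
(np.float64(-3.38), np.float64(0.1086), 20) d [-26.5   0.2  70.6] turn [ 0.  -0.1  0.1]
(np.float64(2.62), np.float64(0.0436), 20) d [-27.9  -0.   59. ] turn [0. 0. 0.]
```

View pics/w35.png

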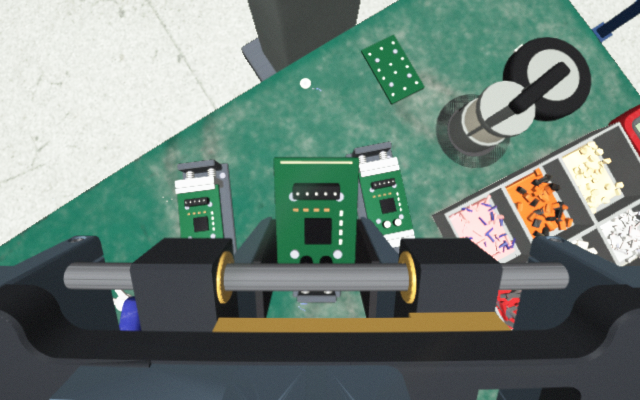

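```bash
python3 -m crank '[{"delta_pos":[-18,0,43],"turn":[0,0,0]},{"delta_pos":[-18,0,43],"turn":[0,0,0]},{"delta_pos":[-9,0,19],"turn":[0,0,0]},{"delta_pos":[0,0,0],"turn":[0,0,0]}]' 0
python3 -c "
from h import *
c=cam('wrist'); save(c,'w36')
ow('H2',[(28,5,20)],26.1,2.5)
"
```

```text
t: 45.7
tcp_pos: [0.551, -0.3062, 0.0718]
orientation: [[-0.791, 0.539, -0.289], [0.506, 0.842, 0.186], [0.344, 0.001, -0.939]]
force: [0.0, 0.2, -0.4]
finger_gap: 0.522
t 45.75 tcp [ 0.5519 -0.3067  0.0732] gap 0.526 F [ 0.1 -0.8  0. ]
(np.float64(2.62), np.float64(0.0436), 20) d [-9.9  0.  27.9] turn [0.  0.  0.1]
```

View pics/w36.png

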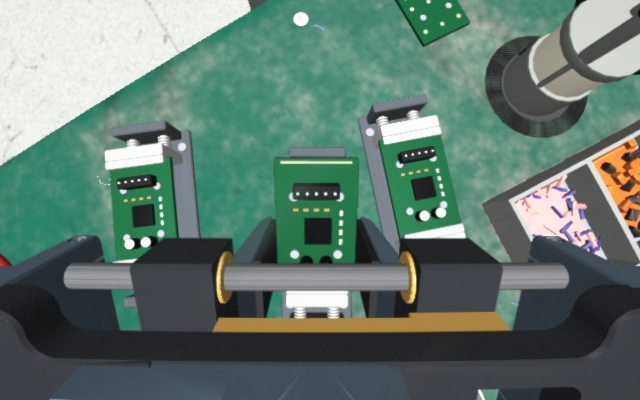

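```bash
python3 -m crank '[{"delta_pos":[-5,0.4,14],"turn":[0,0,0]},{"delta_pos":[-5,0,13],"turn":[0,0,0]},{"delta_pos":[0,0,0],"turn":[0,0,0]}]' 0
python3 -c "
from h import *
ow('H2',[(28,5,20),(34,.8,20)],26.1,2.5)
"
python3 -m crank '[{"delta_pos":[-4,0,0.7],"turn":[0,0,0]},{"delta_pos":[-3.4,0,0.9],"turn":[0,0,0]},{"delta_pos":[0,0,0],"turn":[0,0,0]}]' 0
python3 -c "
from h import *
ow('H2',[(34,.8,20),(39,.8,20)],26.1,2.5)
"
```

```text
t: 46.12
tcp_pos: [0.5516, -0.306, 0.0428]
orientation: [[-0.791, 0.539, -0.289], [0.506, 0.842, 0.186], [0.344, 0.001, -0.939]]
force: [-0.3, -0.5, -0.9]
finger_gap: 0.523
t 46.12 tcp [ 0.5516 -0.306   0.0428] gap 0.523 F [-0.3 -0.5 -0.9]
(np.float64(2.62), np.float64(0.0436), 20) d [-0.1 -0.4 -0.9] turn [ 0.  -0.1  0.1]
(np.float64(8.62), np.float64(0.0394), 20) d [-7.1  0.   1.9] turn [0. 0. 0.]
t: 46.5
tcp_pos: [0.5579, -0.31, 0.0398]
orientation: [[-0.792, 0.539, -0.287], [0.506, 0.842, 0.185], [0.342, 0.001, -0.94]]
force: [-0.9, 0.6, -0.9]
finger_gap: 0.524
t 46.5 tcp [ 0.5579 -0.31    0.0398] gap 0.524 F [-0.9  0.6 -0.9]
(np.float64(8.62), np.float64(0.0394), 20) d [ 0.9 -0.4  0.8] turn [0.  0.  0.1]
(np.float64(13.62), np.float64(0.0394), 20) d [-4.7 -0.  -1.7] turn [0. 0. 0.]
```

```bash
python3 -m crank '[{"delta_pos":[-4.7,0,-1.3],"turn":[0,0,0]},{"delta_pos":[0,0,0],"turn":[0,0,0]}]' 0
python3 -m crank '[{"delta_pos":[-3.5,0,-1.1],"turn":[0,0,0]},{"delta_pos":[0,0,0],"turn":[0,0,0]}]' 0
python3 -c "
from h import *
ow('H2',[(49.5,.8,20),(49.5,.8,10)],26.1,2.5)
"
```

```text
t: 46.75
tcp_pos: [0.5618, -0.3125, 0.0395]
orientation: [[-0.791, 0.539, -0.288], [0.506, 0.842, 0.186], [0.342, 0.001, -0.94]]
force: [-1.8, 1.1, 0.6]
finger_gap: 0.52
t: 47.0
tcp_pos: [0.5648, -0.3145, 0.0393]
orientation: [[-0.791, 0.539, -0.288], [0.506, 0.842, 0.186], [0.342, 0.001, -0.94]]
force: [-1.6, 1.1, 1.4]
finger_gap: 0.517
t 47.0 tcp [ 0.5648 -0.3145  0.0393] gap 0.517 F [-1.6  1.1  1.4]
(np.float64(24.12), np.float64(0.0394), 20) d [-5.7 -0.4 -2.2] turn [ 0.  -0.   0.1]
(np.float64(23.36), np.float64(0.0349), 10) d [-0.8 -0.   4.5] turn [ -0. -10.   0.]
```

```bash
python3 -m crank '[{"delta_pos":[-3,0,-1.2],"turn":[0,0,0]},{"delta_pos":[-2.9,0,-1.2],"turn":[0,0,0]},{"delta_pos":[0,0,0],"turn":[0,0,0]}]' 0
python3 -c "
from h import *
ow('H2',[(49.5,.8,20),(49.5,.8,10)],26.1,2.5)
c=cam('wrist'); save(c,'w37',(200,60,440,330),2.9)
"
```

```text
t: 47.38
tcp_pos: [0.5701, -0.3179, 0.0394]
orientation: [[-0.791, 0.539, -0.288], [0.506, 0.842, 0.186], [0.343, 0.001, -0.939]]
force: [-3.9, 1.8, 1.2]
finger_gap: 0.523
t 47.38 tcp [ 0.5701 -0.3179  0.0394] gap 0.523 F [-3.9  1.8  1.2]
(np.float64(24.12), np.float64(0.0394), 20) d [ 0.1 -0.4  0. ] turn [ 0.  -0.   0.1]
(np.float64(23.36), np.float64(0.0349), 10) d [-0.8 -0.   4.5] turn [ -0. -10.   0.]
```

View pics/w37.png

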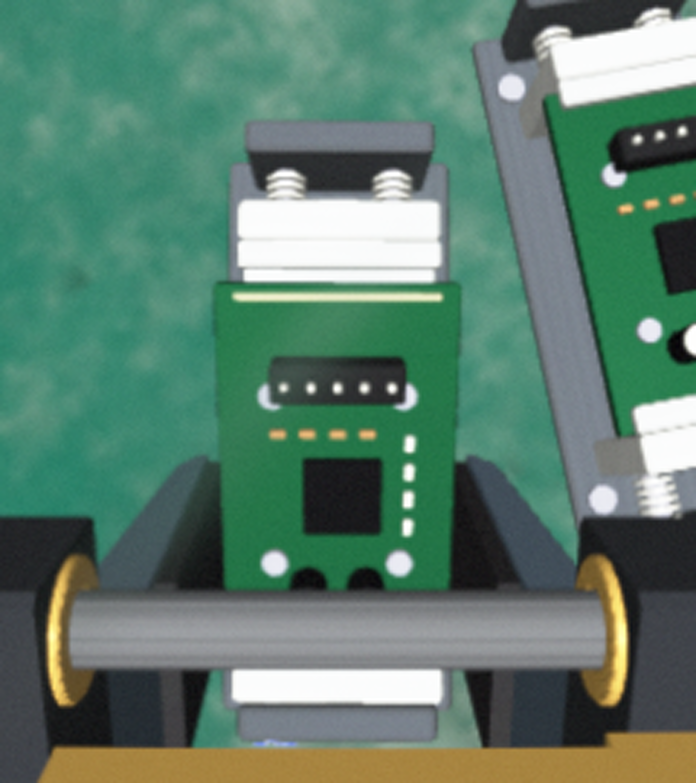

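Force 4.3 N: jaw well back. Lower to level.

```bash
python3 -m crank '[{"delta_pos":[-0.6,0,2.2],"turn":[0,-5,0]},{"delta_pos":[-0.6,0,2.2],"turn":[0,-5,0]},{"delta_pos":[0,0,0],"turn":[0,0,0]}]' 0
python3 -c "
from h import *
ow('H2',[(49.5,.8,10),(50,1,0)],26.1,2.5)
c=cam('wrist'); save(c,'w38',(200,60,440,260),3)
"
python3 -m crank '[{"delta_pos":[-1,0,2],"turn":[0,-5,0]},{"delta_pos":[0,0,0],"turn":[0,0,0]}]' 0
```

```text
t: 47.8
tcp_pos: [0.5691, -0.3172, 0.035]
orientation: [[-0.829, 0.539, -0.146], [0.531, 0.842, 0.095], [0.174, 0.001, -0.985]]
force: [-3.2, 1.8, -1.4]
finger_gap: 0.513
t 47.8 tcp [ 0.5691 -0.3172  0.035 ] gap 0.513 F [-3.2  1.8 -1.4]
(np.float64(23.36), np.float64(0.0349), 10) d [-0.4 -0.4  0. ] turn [0.1 0.  0.1]
(np.float64(23.9), np.float64(0.0305), 0) d [-1.3  0.   4.2] turn [ -0. -10.  -0.]
t: 48.1
tcp_pos: [0.5699, -0.3177, 0.0327]
orientation: [[-0.839, 0.539, -0.073], [0.537, 0.842, 0.048], [0.087, 0.001, -0.996]]
force: [-3.8, 1.9, -1.3]
finger_gap: 0.522
```

View pics/w38.png

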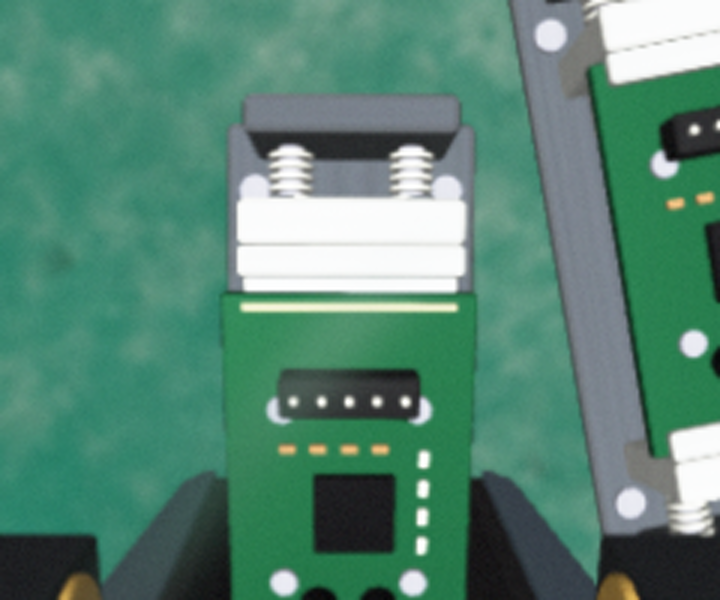

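```bash
python3 -m crank '[{"delta_pos":[-1,0,0],"turn":[0,0,0]},{"delta_pos":[0,0,0],"turn":[0,0,0]}]' 0
python3 -c "
from h import *
c=cam('wrist'); save(c,'w39',(200,60,440,260),3)
"
python3 -m crank '[{"delta_pos":[-0.8,0,2.3],"turn":[0,-5,0]},{"delta_pos":[0,0,0],"turn":[0,0,0]}]' 0
python3 -c "
from h import *
ow('H2',[(50,1,0),(40,.5,0)],26.1,2.5)
c=cam('wrist'); save(c,'w40',(200,60,440,260),3)
"
```

```text
t: 48.35
tcp_pos: [0.5715, -0.3187, 0.0326]
orientation: [[-0.839, 0.539, -0.073], [0.537, 0.842, 0.048], [0.088, 0.001, -0.996]]
force: [-4.3, 1.7, 0.9]
finger_gap: 0.516
t: 48.65
tcp_pos: [0.5716, -0.3188, 0.0305]
orientation: [[-0.842, 0.539, 0.001], [0.539, 0.842, 0.001], [-0.001, 0.001, -1.0]]
force: [-5.1, 2.7, -0.0]
finger_gap: 0.518
t 48.65 tcp [ 0.5716 -0.3188  0.0305] gap 0.518 F [-5.1  2.7 -0. ]
(np.float64(23.9), np.float64(0.0305), 0) d [ 2.1 -0.4 -0. ] turn [0.1 0.  0.1]
(np.float64(13.9), np.float64(0.03), 0) d [10.  -0.   0.5] turn [0. 0. 0.]
```

View pics/w40.png

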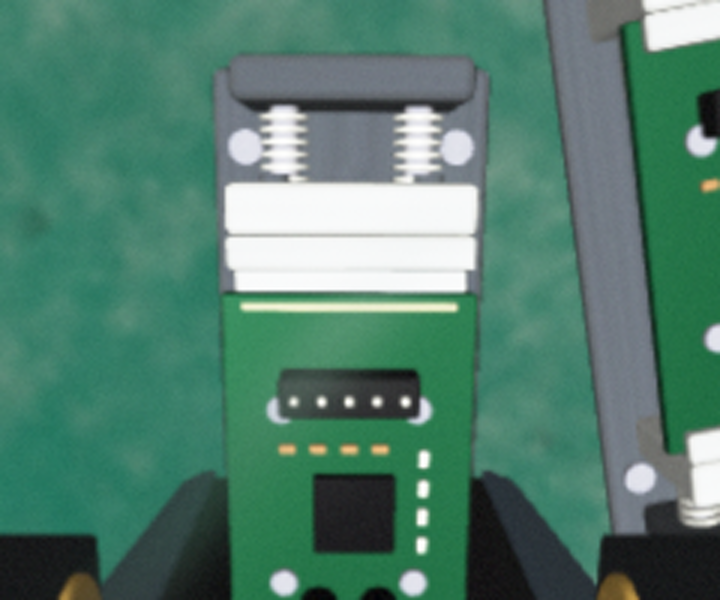

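Clear. Slide back under the near lip.

```bash
python3 -m crank '[{"delta_pos":[3,0,0],"turn":[0,0,0]},{"delta_pos":[3,0,0],"turn":[0,0,0]},{"delta_pos":[3,0,0],"turn":[0,0,0]},{"delta_pos":[2,0,0.3],"turn":[0,0,0]},{"delta_pos":[0,0,0],"turn":[0,0,0]}]' 0
python3 -c "
from h import *
ow('H2',[(40,.5,0)],26.1,2.5)
c=cam('wrist'); save(c,'w41',(200,60,440,260),3)
"
```

```text
t: 49.32
tcp_pos: [0.5629, -0.3132, 0.0304]
orientation: [[-0.842, 0.539, 0.001], [0.539, 0.842, 0.001], [-0.0, 0.001, -1.0]]
force: [-2.3, 1.4, 6.7]
finger_gap: 0.521
t 49.33 tcp [ 0.5629 -0.3132  0.0304] gap 0.521 F [-2.3  1.4  6.7]
(np.float64(13.9), np.float64(0.03), 0) d [ 1.7 -0.4  0.4] turn [0.1 0.  0.1]
```

View pics/w41.png

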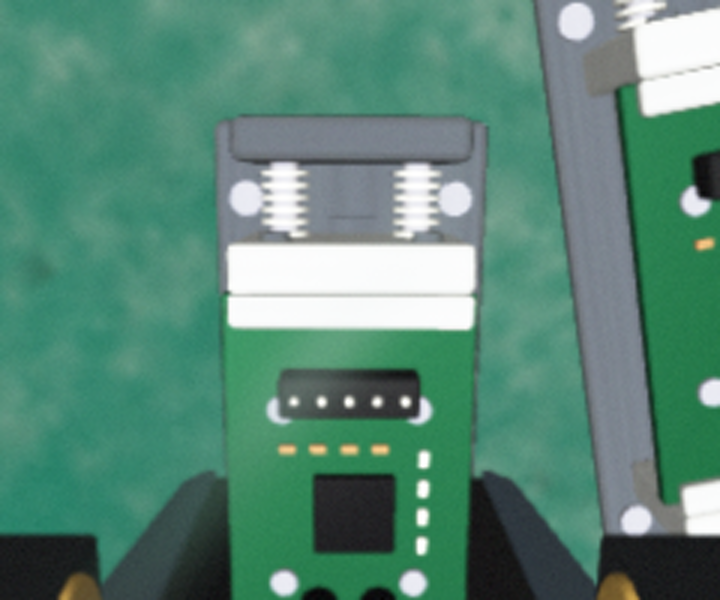

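Under both lips and resting on the ledges. Release, rise and look.

```bash
python3 -m crank '[{"delta_pos":[0.8,0,-0.3],"turn":[0,0,0]},{"delta_pos":[0,0,0],"turn":[0,0,0]}]' 0
python3 -m crank '[{"delta_pos":[0,0,0],"turn":[0,0,0]},{"delta_pos":[0,0,0],"turn":[0,0,0]},{"delta_pos":[0,0,0],"turn":[0,0,0]}]' 62
python3 -m crank '[{"delta_pos":[0,0,-30],"turn":[0,0,0]},{"delta_pos":[0,0,-45],"turn":[0,0,0]},{"delta_pos":[0,0,-45],"turn":[0,0,0]},{"delta_pos":[-40,0,-40],"turn":[0,0,0]},{"delta_pos":[-45,0,-20],"turn":[0,0,0]},{"delta_pos":[-45,0,-20],"turn":[0,0,0]},{"delta_pos":[-30,0,-20],"turn":[0,0,0]},{"delta_pos":[0,0,0],"turn":[0,0,0]}]' 64
python3 -c "
from h import *
c=cam('wrist'); save(c,'w42')
c=cam('scene'); save(c,'s42',(180,90,420,300),3.3)
c=cam('top'); save(c,'t42',(145,160,385,280),3.3)"
```

```text
t: 49.62
tcp_pos: [0.5621, -0.3127, 0.0304]
orientation: [[-0.842, 0.539, 0.001], [0.539, 0.842, 0.001], [-0.0, 0.001, -1.0]]
force: [0.1, 1.2, 2.5]
finger_gap: 0.521
t: 50.0
tcp_pos: [0.5619, -0.3126, 0.0303]
orientation: [[-0.842, 0.539, 0.0], [0.539, 0.842, 0.001], [0.0, 0.001, -1.0]]
force: [-0.1, 0.4, -0.2]
finger_gap: 0.62
t: 51.0
tcp_pos: [0.6982, -0.4003, 0.2516]
orientation: [[-0.842, 0.539, 0.003], [0.539, 0.842, -0.0], [-0.002, 0.001, -1.0]]
force: [-0.8, -0.1, -0.2]
finger_gap: 0.64
```

View pics/w42.png

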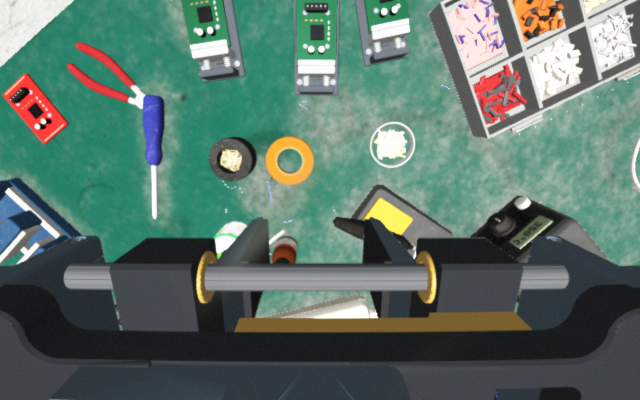

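View pics/s42.png

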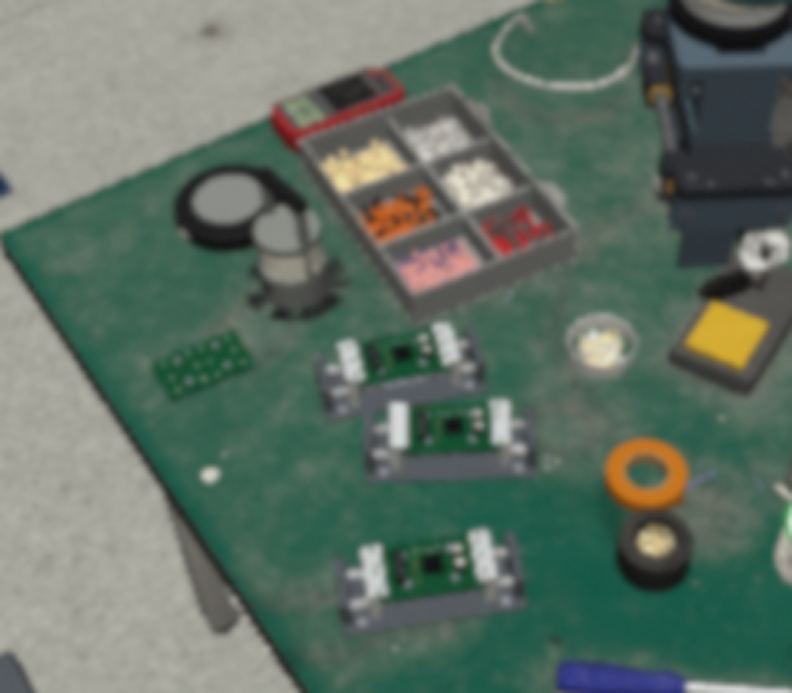

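View pics/t42.png

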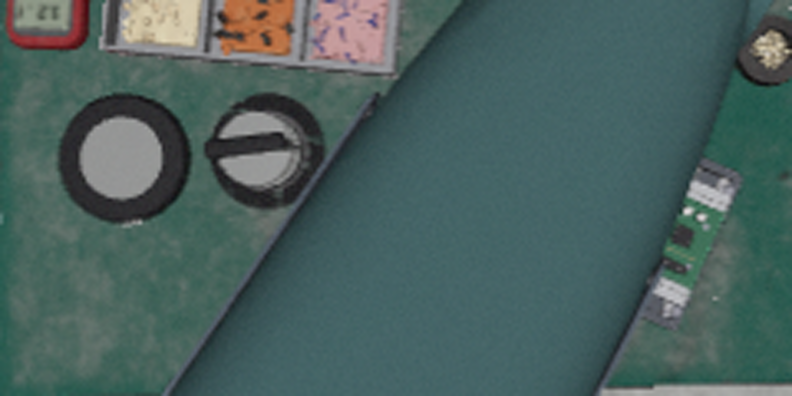

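```bash
python3 -m crank '[{"delta_pos":[35,0,0],"turn":[0,0,0]},{"delta_pos":[30,0,0],"turn":[0,0,0]},{"delta_pos":[0,0,0],"turn":[0,0,0]}]' 64
python3 -c "
from h import *
import pickle
c=cam('wrist'); pickle.dump(c,open('w43.pkl','wb')); save(c,'w43',(160,0,500,160),2.3)
c=cam('top'); save(c,'t43',(145,160,385,280),3.3); pickle.dump(c,open('t43.pkl','wb'))"
```

```text
t: 51.52
tcp_pos: [0.6397, -0.3627, 0.2498]
orientation: [[-0.842, 0.539, -0.001], [0.539, 0.842, 0.002], [0.002, 0.001, -1.0]]
force: [0.5, -0.6, -0.6]
finger_gap: 0.639
```

View pics/w43.png

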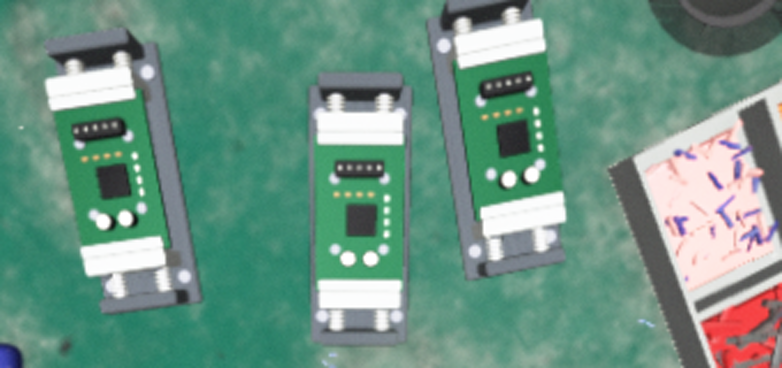

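```bash
python3 -c "
from h import *
import pickle
c=pickle.load(open('t43.pkl','rb'))
U=lambda p,z: unproj(c,np.array(p)/3.3+[145,160],z)
print(U([(205,148),(290,138)],.127).mean(0),U([(268,151)],.003))"
```

```text
[ 0.54070498 -0.06839167  0.127     ] [[ 0.54104583 -0.0641483   0.003     ]]
```

View pics/t43.png

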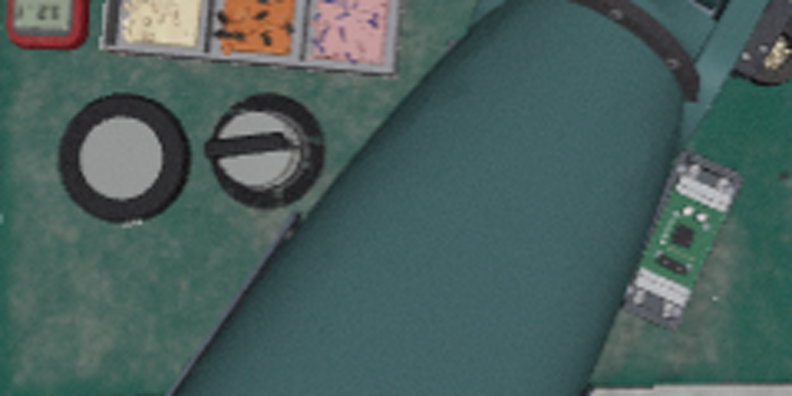

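Lamp is within about 4 mm of the pad centre, and all the boards are in place. The blank was level in the last scene view. Handing in.

```bash
python3 -c "
from rig import *
print(sign_off())"
```

```text
the job is handed in; nothing more can be done
None
```

I finished the job and handed it in at about 51 s of the 210 s allowed; the sign-off gave no verdict.

- **Lamp:** I lifted it off its stand and set it upright on the rubber pad. In the last top picture it is about 4 mm from the pad centre.
- **Bare board:** I took it out of the middle holder and laid it flat on its spacers on clear bench, in front of the lamp. I did not measure its level. The last scene view shows it lying flat; the arm hid it from the final top picture.
- **Boards with parts:** All three are clipped, one in each holder. The final wrist picture shows each one level by eye, central between its jaws and under both lips.
- **Other things on the bench:** I saw no sign that the screw tin, tape or tip cleaner moved. The gripper was open and clear of everything when I handed in.
- **What went wrong or disagreed:**
  - My first grip on the lamp closed too late and shut above the bar. The lamp did not move, and I repeated the grip.
  - Positions from the top and wrist cameras differed by 2 to 5 mm, so I placed the boards using the wrist camera.
  - The measured tool height varied by 1 to 2 mm.

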